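# Pack the test gauge and dive torch into the fitted service case

## Task

Press the pressure gauge and the dive torch fully home into their own shaped cutouts in the tilted service case, in either order, leaving the retaining bar parked until both are in. Then swing the retaining bar all the way across, over both of them, to its stop, and let go. Do not knock the other things on the bench about.

Things in the scene. Friction and masses are not known exactly. Their poses are not given: they have to be found in the camera images.
- insert: grey rigid insert 200 x 280 mm in a fixed black case whose 12 mm wide rim stands 3 mm above it; it slopes 0.45 rad (26 degrees) down away from the robot. Origin: centre of the insert's top face, 98 mm above the bench. z: normal of the face, outward; x: down the slope, away from the robot; y: level, to the robot's left. Two 18 mm deep cutouts lie along y, each 2 mm larger than its thing on every side
- gauge_home (a point): where the gauge's origin is when home: floor of the farther, lower cutout (round at its +y end), at x 44, y -14, z -18 mm in the insert's frame; same axes as the insert. The gauge lies with its own +x (dial) along the insert's +y
- torch_home (a point): where the torch's origin is when home: floor of the nearer, higher cutout (square at its -y end), at x -46, y 14, z -18 mm in the insert's frame; same axes as the insert. The torch lies with its own +x (lamp) along the insert's -y
- grip_pads (a point): at the insert's origin. Beside each home point both long walls of the cutout carry a sprung rubber pad, 22 mm long, sloping in from the mouth and reaching about 1.5 mm into the thing's width: a thing laid in stops on the pads, takes about 7 to 10 N along the insert's -z to push to the floor, then stays by friction
- gauge: pressure gauge on its back, about 0.24 kg: round black head 60 mm across, 40 mm tall, white dial on top, centred at x = 58 mm; flat-sided brass stem 28 mm wide, 38 mm tall, x = -46 to 35 mm; steel end 22 mm wide, 34 mm tall, to x = -62 mm. Lower edges bevelled 3 mm in over 3.5 mm. Origin: on the underside, below the stem; z up, x to the dial. Grip across the stem (y); home, 20 mm of the stem stands proud
- torch: square-bodied dive torch lying flat, about 0.24 kg: dark body 34 mm wide, 40 mm tall, x = -72 to 45 mm; aluminium lamp head 52 mm wide, 40 mm tall, x = 38 to 82 mm. Lower edges bevelled 3 mm in over 3.5 mm. Origin: on the underside, below the body; z up, x to the lamp. Grip across the body (y); home, 22 mm stands proud
- bar (a joint): retaining bar's angle, rad: 0 to 0.12 parked along the lower, far rim, free end to the insert's +y; 1.57 (stop) across both things, pointing up the slope (insert's -x). Aluminium bar 18 mm wide, 8 mm thick, underside 26 mm above the insert's face: a thing standing too proud blocks it. Stays where left by friction (about 0.8 N at the knob)
- bar_pivot (a point): the bar's pivot, which turns about the insert's z, at x 106, y 0, z 26 mm in the insert's frame
- bar_knob (a point): top centre of the black round knob at the bar's free end, 145 mm from the pivot: 16 mm across, 26 mm tall, standing along the insert's z; its top is 60 mm, its foot 34 mm above the insert's face
- spray_can: grey and yellow spray can, 52 mm across, 180 mm tall; stands among the work, to be left alone. Origin: at the foot
- cup: blue plastic cup, 72 mm across, 110 mm tall; stands among the work, to be left alone. Origin: at the foot
- lead_weight: dark lead diving weight, 85 x 55 x 30 mm; stands among the work, to be left alone. Origin: at the foot
- regulator: steel regulator first stage, 56 mm across (84 mm over its two brass ports), 62 mm tall (70 mm with its black cap); stands among the work, to be left alone. Origin: at the foot
- second_stage: black round demand valve lying flat, 68 mm across, 44 mm tall, with a short mouthpiece; stands among the work, to be left alone. Origin: at the foot
- spanner: steel spanner lying flat, 170 mm long; stands among the work, to be left alone. Origin: on the underside

How it is judged:
On the way, in this order (a step that is already met when the one before it is completed fails the run):
1. either the gauge or the torch is pressed fully home in its cutout, the bar still parked (((z of gauge in the frame of gauge_home below 0.0025 m and x of gauge in the frame of gauge_home between -0.005 and 0.005 m and y of gauge in the frame of gauge_home between -0.005 and 0.005 m and angle between the z axis of gauge and the z axis of insert, either way round below 0.06 rad) or (z of torch in the frame of torch_home below 0.0025 m and x of torch in the frame of torch_home between -0.005 and 0.005 m and y of torch in the frame of torch_home between -0.005 and 0.005 m and angle between the z axis of torch and the z axis of insert, either way round below 0.06 rad)) and value of joint bar below 0.35 rad), for 0.1 s.
2. both are pressed fully home, the bar still parked (z of gauge in the frame of gauge_home below 0.0025 m and x of gauge in the frame of gauge_home between -0.005 and 0.005 m and y of gauge in the frame of gauge_home between -0.005 and 0.005 m and angle between the z axis of each of gauge, torch and the z axis of insert, either way round below 0.06 rad and z of torch in the frame of torch_home below 0.0025 m and x of torch in the frame of torch_home between -0.005 and 0.005 m and y of torch in the frame of torch_home between -0.005 and 0.005 m and value of joint bar below 0.35 rad), for 0.1 s.
3. the retaining bar is swung across over both (z of gauge in the frame of gauge_home below 0.0025 m and x of gauge in the frame of gauge_home between -0.005 and 0.005 m and y of gauge in the frame of gauge_home between -0.005 and 0.005 m and angle between the z axis of each of gauge, torch and the z axis of insert, either way round below 0.06 rad and z of torch in the frame of torch_home below 0.0025 m and x of torch in the frame of torch_home between -0.005 and 0.005 m and y of torch in the frame of torch_home between -0.005 and 0.005 m and value of joint bar above 1.45 rad), for 0.1 s.
At the end, for the whole second after the job is handed in: gauge and torch each on the floor of its own cutout: underside within 2.5 mm of the floor, within 5 mm of the home point along each axis, level with the insert within 0.06 rad, at rest; retaining bar at 1.45 rad or more, over both (all of step 3 and linear speed of each of gauge, torch below 0.03 m/s); the robot touches nothing.
It fails at once if another thing on the bench is moved more than 40 mm (distance of any of spray_can, cup, lead_weight, regulator, second_stage, spanner from where it was at the start of the episode above 0.04 m).
It fails at once if another thing on the bench is tipped over (angle between any of spray_can, cup, lead_weight, regulator, second_stage, spanner's own z axis and vertical above 0.6 rad).
It also fails if it takes over 72 s, if anything falls off the work surface, if the arm or the gripper's body presses on something with over 40 N, if the wrist force passes 120 N, or if a joint passes its speed limit or range.

## Robot

A 6-joint arm with a two-finger parallel gripper is mounted at the origin on the work surface. World frame = base frame: x ahead of the robot, y to its left, z up, the work surface at z = 0. Lengths are in m, angles in rad, forces in N, time in s.
With the tool pointing down it reaches from about 0.3 to 0.875 m from the base axis. Payload 6.4 kg.
Tool frame: the origin (TCP) lies midway between the tips of the shut fingers; the grasp point (between the pads) lies 19 mm behind it; x points along the fingers, y is the direction in which the jaws open and shut, and the axes are right-handed (so a half turn about x gives the same grasp; the last joint's range is limited). The gripper opens to 85 mm and grips with 20 to 120 N. Pads are 22 mm wide; open, the fingers measure 114 mm over their backs; the gripper's body (76 mm by 85 mm) begins 54 mm behind the grasp point. The pads swing forward as they close: fully open they stand 13 mm farther back than shut.
Start: joints at [1.047, 0.181, 1.607, -0, 1.354, -0.206], TCP at [0.18, 0.546, 0.231] pointing down, gripper open.
Joint ranges: [-2.99, 2.99], [-0.89, 2.07], [0.3, 2.58], [-1.14, 4.28], [0, 2.63], [-3.12, 3.12]. Speed limits (rad/s): [2.57, 2.57, 3.01, 3.14, 3.14, 3.14].

## Interface

Orientations are given as a unit quaternion [w, x, y, z].
In Python, from bench import ctrl gives the robot as it stands.
- The arm moves only by the tool servo_tool, never from a script. Its argument "targets" is a list of rows, each a list of 7 numbers: the turn, a rotation vector about the tool's x, y, z in rad, then the shift along the tool's x, y, z in mm, then the opening, from -1 (shut) to 1 (fully open). A call has exactly 8 rows; each row is the pose to reach, as a shift and turn from the pose measured when the call began, along the tool's axes at that moment; what a row does not reach only later rows make up. A row lasts 1/8 s, in which the tool goes at most 62.5 mm and 10.7 degrees, less where a joint would pass 70% of its speed; a pose out of reach is approached as far as the arm can. A call with a gripper value outside its range is refused whole. The fingers move at their own pace and stop on an object; the grip force is fixed at half the most. Time passes only in rows, so rows that repeat a pose let the fingers close, or fill a call up. It gives the time, the measured TCP pose, the force and the opening at its end, in the units of the state.
- ctrl.get_obs(): the state, without advancing time (a new reading comes with each control period).
- ctrl.camera(name): name is "scene" or "top" or "wrist"; returns a dict with "pixels" (480x640x3 uint8, blue, green, red), "intrinsics" (3x3 intrinsics, pixels), "R" (3x3) and "t" (3): a world point X has camera coordinates R X + t; the wrist camera has in their place "tool_from_camera" (4x4, takes a point from camera to tool coordinates, whose origin is the TCP and whose axes are the tool frame's). Camera axes: x right, y down, z forward; pixel columns grow to the right and rows downward; lengths in m; the calibration is good to about 2 mm. A picture is of the moment at which its call begins: read the wrist's pose just before it. There is no depth.
- ctrl.hand_in(): hands the job in, once; it reports no verdict.
The state is a dict: "time_s": time; "q": joint angles; "dq": joint speeds; "joint_efforts": joint torques, N m; "eef_pos": TCP position; "eef_rot": TCP orientation; "wrist_force": force on the tool from outside, world axes, zero at the start; "torque": the same for the moment, N m; "opening": opening from 0.0 (shut) to 1.0 (fully open).
Only numpy, scipy, OpenCV 4.12 (cv2) and the standard library are available. Lean on these libraries where they do the work, as an engineer would, in place of code of your own. Each camera call takes 0.05 s, during which the arm holds its last target.

## Working session

There is one attempt and no reset: what is moved stays moved. The work goes in short steps, Python scripts to look and compute and a tool call to move; the robot and the scene stay as the last step left them, time stands still between calls to the robot, and variables do not carry over. Pictures are saved under pics/ and viewed, and the job is handed in when it is done.

Besides the shell and the picture viewer there is one more tool, called after "Request:" by a JSON object that holds its "op" and its "data", one argument or row to a line. servo_tool: Moves the arm, as the interface text tells. Its arguments: {"type":"object","properties":{"targets":{"type":"array","items":{"type":"array","items":{"type":"number"}}}},"required":["targets"]}

```bash
ls; mkdir -p pics; python3 - <<'E'
from bench import ctrl
import cv2
o=ctrl.get_obs(); print(o)
for n in("scene","top","wrist"):
    c=ctrl.camera(n); cv2.imwrite(f"pics/{n}0.png",c["pixels"]); print(n,{k:v for k,v in c.items() if k!="pixels"})
E
```

```text
pics
{'time_s': 0.0, 'q': array([ 1.04670477e+00,  1.81544426e-01,  1.60799934e+00,  2.47918656e-05,
        1.35379387e+00, -2.06317135e-01]), 'dq': array([-0.00168181,  0.00072789, -0.00036889,  0.00034124,  0.0020457 ,
        0.00028668]), 'joint_efforts': array([-1.59874271e-03, -4.44873512e+01, -3.51330507e+01, -3.56452847e-04,
        9.13533324e-03, -1.80448126e-05]), 'eef_pos': array([0.17936717, 0.54573434, 0.23038644]), 'eef_rot': array([ 0.69797114,  0.11130673,  0.6984278 , -0.11245313]), 'wrist_force': array([ 0.196406  , -0.08355737,  0.66490798]), 'torque': array([ 0.02575636,  0.01809803, -0.02419081]), 'opening': 0.9970820610563019}
scene {'intrinsics': array([[443.57319766,   0.        , 320.62231502],
       [  0.        , 443.57319766, 245.92698693],
       [  0.        ,   0.        ,   1.        ]]), 'R': array([[ 0.81660456,  0.577133  ,  0.00863046],
       [ 0.43679478, -0.6081228 , -0.66287025],
       [-0.37731592,  0.54507261, -0.74868454]]), 't': array([-0.44523573, -0.15599469,  1.59728253])}
top {'intrinsics': array([[614.6674682 ,   0.        , 329.38
[... 187 characters left out ...]
9.95348151e-01, -1.84299893e-02, -9.45642324e-02],
       [ 9.45691592e-02,  6.05981408e-04, -9.95518110e-01]]), 't': array([0.01267628, 0.54411836, 1.4616739 ])}
wrist {'intrinsics': array([[333.37519869,   0.        , 322.15002875],
       [  0.        , 333.37519869, 238.70969037],
       [  0.        ,   0.        ,   1.        ]]), 'tool_from_camera': array([[ 4.98514562e-04, -3.09614192e-01,  9.50862137e-01,
        -1.43150292e-01],
       [ 9.99999800e-01, -2.15429959e-04, -5.94423328e-04,
        -1.56670323e-04],
       [ 3.88886090e-04,  9.50862243e-01,  3.09614023e-01,
        -7.88203503e-02],
       [ 0.00000000e+00,  0.00000000e+00,  0.00000000e+00,
         1.00000000e+00]])}
```

View pics/scene0.png

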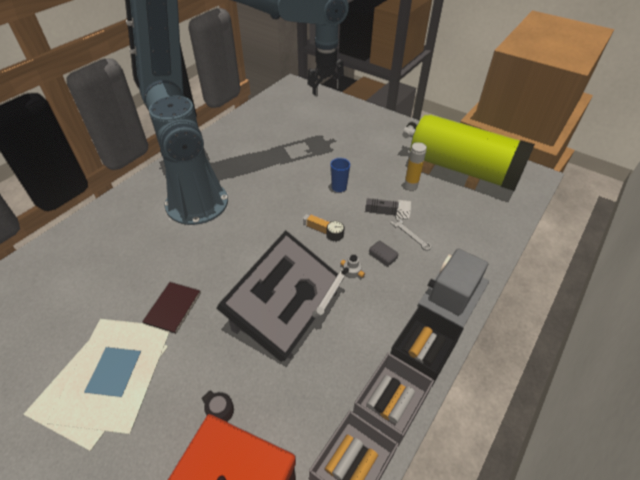

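View pics/top0.png

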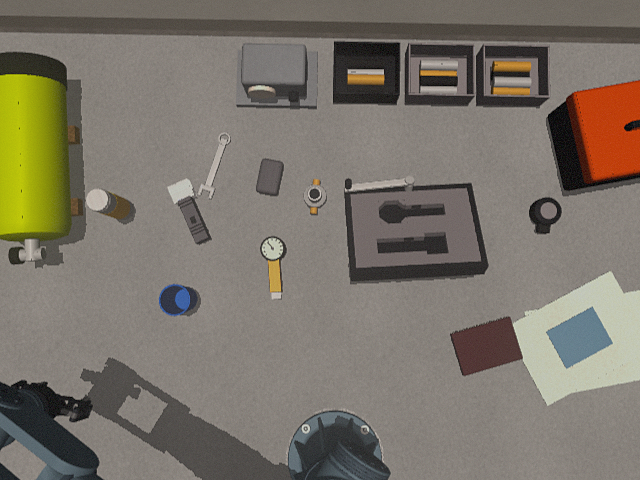

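View pics/wrist0.png

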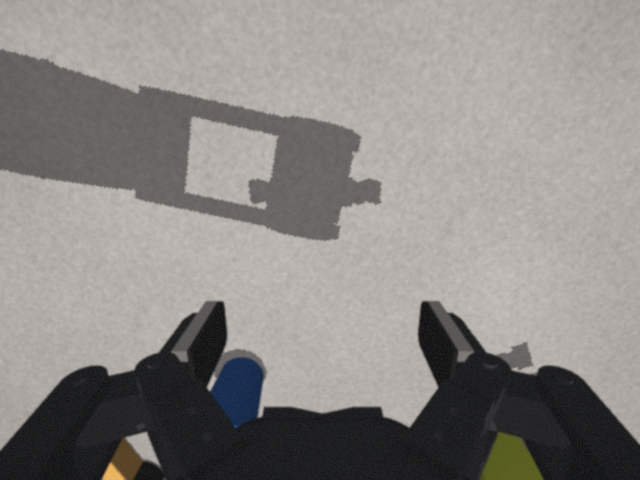

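```bash
python3 - <<'E'
import cv2
t=cv2.imread("pics/top0.png"); s=cv2.imread("pics/scene0.png")
cv2.imwrite("pics/tc.png",cv2.resize(t[165:295,330:500],None,fx=4.5,fy=4.5,interpolation=cv2.INTER_CUBIC))
cv2.imwrite("pics/tl.png",cv2.resize(t[170:310,150:330],None,fx=4.2,fy=4.2,interpolation=cv2.INTER_CUBIC))
cv2.imwrite("pics/sc.png",cv2.resize(s[150:365,210:440],None,fx=2.75,fy=2.75,interpolation=cv2.INTER_CUBIC))
E
```

```text
(no output)
```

View pics/tc.png

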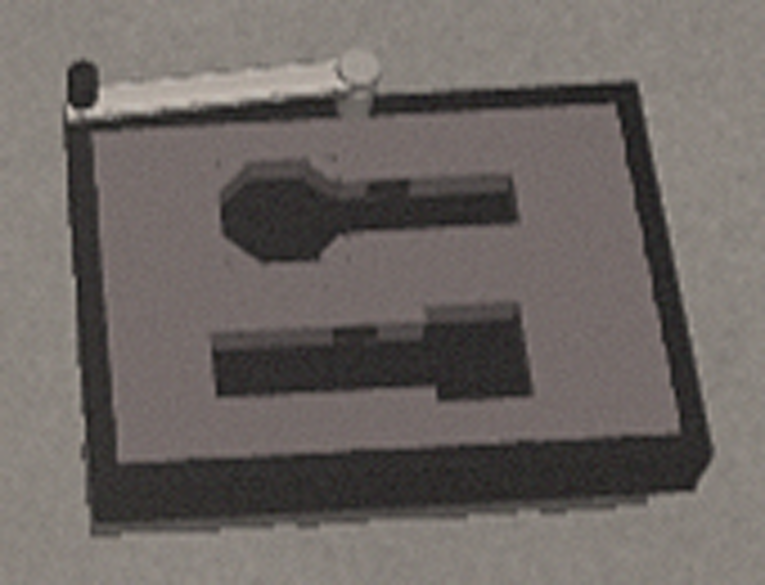

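View pics/tl.png

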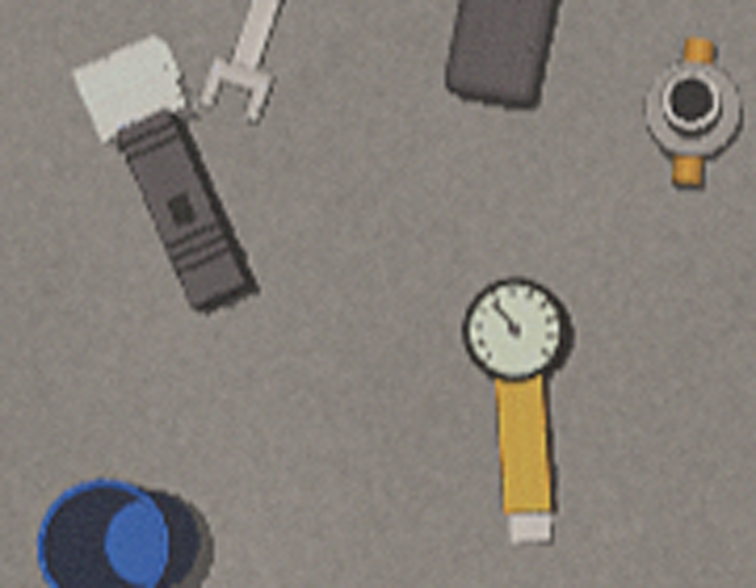

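View pics/sc.png

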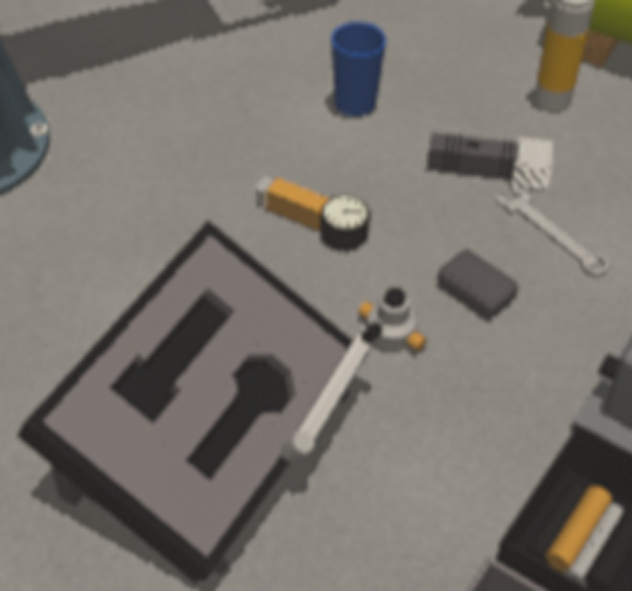

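```bash
cat > h.py <<'E'
import numpy as np, cv2, json
from scipy.optimize import least_squares
from scipy.spatial.transform import Rotation as Rn
from bench import ctrl
TOP=dict(K=np.array([[614.6674682,0,329.38179819],[0,614.6674682,228.00923787],[0,0,1]]),R=np.array([[1.84046923e-02,-9.99829970e-01,1.13974612e-03],[-9.95348151e-01,-1.84299893e-02,-9.45642324e-02],[9.45691592e-02,6.05981408e-04,-9.95518110e-01]]),t=np.array([0.01267628,0.54411836,1.4616739]))
SC=dict(K=np.array([[443.57319766,0,320.62231502],[0,443.57319766,245.92698693],[0,0,1]]),R=np.array([[0.81660456,0.577133,0.00863046],[0.43679478,-0.6081228,-0.66287025],[-0.37731592,0.54507261,-0.74868454]]),t=np.array([-0.44523573,-0.15599469,1.59728253]))
def proj(c,X):
    X=np.atleast_2d(X); p=(c['R']@X.T).T+c['t']; p=(c['K']@p.T).T; return p[:,:2]/p[:,2:]
def plane(c,uv,z):
    uv=np.atleast_2d(uv).astype(float); d=np.c_[uv,np.ones(len(uv))]@np.linalg.inv(c['K']).T@c['R']; o=-c['R'].T@c['t']
    return o+d*((z-o[2])/d[:,2])[:,None]
def toolpose(o=None):
    o=o or ctrl.get_obs(); q=o['eef_rot']; return Rn.from_quat([q[1],q[2],q[3],q[0]]).as_matrix(),np.array(o['eef_pos'])
def wristcam():
    R,p=toolpose(); c=ctrl.camera("wrist"); T=np.array(c['tool_from_camera'])
    Rw=R@T[:3,:3]; tw=R@T[:3,3]+p
    return dict(K=np.array(c['intrinsics']),R=Rw.T,t=-Rw.T@tw,img=c['pixels'])
def insR(yaw): return Rn.from_euler('ZY',[yaw,.45]).as_matrix()
E
cat > fit0.py <<'E'
from h import *
mm=lambda l:np.array(l)/1000.
P3=mm([[100,-140,0],[-100,-140,0],[-27,88,0],[-65,88,0],[-18,-70,0],[-74,-70,0],[-74,-22,0],[-18,-22,0],[60,-78,0],[28,-78,0],[-100,140,0]])
U=np.array([[618,102],[680,434],[211,335],[217,397],[518,302],[532,397],[438,400],[425,306],[513,176],[518,221],[117,463]])/4.5+[330,165]
S3=mm([[-65,88,0],[-27,88,0],[-74,-70,0],[-18,-70,0],[28,-78,0],[60,-78,0],[100,-140,0],[-100,140,0]])
V=np.array([[208,291],[232,311],[112,385],[153,418],[188,461],[208,478],[205,550],[210,241]])/2.75+[210,150]
def f(p,w=False):
    R=insR(p[2]); o=np.array([p[0],p[1],.098])
    return np.r_[(proj(TOP,P3@R.T+o)-U).ravel(),(proj(SC,S3@R.T+o)-V).ravel()]
r=least_squares(f,[.55,-.2,.05],loss='soft_l1'); print(r.x); print(np.round(f(r.x).reshape(-1,2),1).tolist())
def g(p): return f(p)[:2*len(P3)]
r=least_squares(g,[.55,-.2,.05]); print(r.x)
t=cv2.imread("pics/top0.png")[165:315,140:340]; hsv=cv2.cvtColor(t,cv2.COLOR_BGR2HSV)
def comps(m,mn=40):
    n,l,s,c=cv2.connectedComponentsWithStats(m.astype(np.uint8))
    for i in range(1,n):
        if s[i,4]>=mn:
            cn,_=cv2.findContours((l==i).astype(np.uint8),cv2.RETR_EXTERNAL,cv2.CHAIN_APPROX_NONE)
            print(s[i].tolist(),np.round(c[i]+[140,165],1).tolist(),[np.round(x,1) for x in cv2.minAreaRect(cn[0])])
print('yellow');comps((hsv[...,0]>12)&(hsv[...,0]<35)&(hsv[...,1]>110))
print('white');comps((hsv[...,2]>165)&(hsv[...,1]<50))
print('dark');comps(hsv[...,2]<85)
E
python3 fit0.py
```

```text
[ 0.5443476  -0.17085509  0.0697835 ]
[[-0.3, -0.0], [0.6, 0.1], [-0.6, -1.0], [-0.4, -0.2], [-0.2, -0.6], [0.3, -0.3], [-0.2, 0.1], [-0.5, -0.4], [-0.5, -1.2], [0.4, 0.3], [-0.2, 0.1], [-0.7, -1.9], [0.7, -0.7], [-1.8, 0.0], [-0.6, 1.5], [-1.9, -1.0], [0.1, 0.5], [-0.5, 1.9], [-0.6, -2.9]]
[ 0.54372218 -0.17118411  0.06956655]
yellow
[170, 42, 7, 7, 48] [313.0, 209.9] [array([173.,  45.]), array([6., 6.]), np.float64(90.0)]
[128, 94, 13, 33, 359] [274.2, 275.5] [array([134.2, 110.3]), array([32.1, 11.2]), np.float64(86.2)]
white
[58, 0, 20, 33, 211] [209.1, 180.6] [array([69.2, 14.9]), array([13.6, 33.2]), np.float64(18.4)]
[27, 13, 27, 26, 392] [180.3, 189.8] [array([40.9, 25. ]), array([18. , 23.4]), np.float64(65.6)]
[122, 73, 21, 21, 276] [272.0, 248.6] [array([132.,  83.]), array([19.8, 19.8]), np.float64(45.0)]
[131, 127, 10, 7, 55] [275.4, 295.2] [array([135.5, 130. ]), array([9., 6.]), np.float64(0.0)]
dark
[116, 0, 28, 31, 173] [271.1, 183.4] [array([129.4,  13.6]), array([23.3, 32. ]), np.float64(11.3)]
[170, 24, 9, 10, 75] [314.0, 193.4] [array([174. ,  28.5]), array([9., 8.]), np.float64(90.0)]
[38, 32, 34, 48, 283] [197.5, 221.7] [array([54.6, 55.7]), array([46.9, 16.8]), np.float64(65.1)]
[120, 71, 27, 56, 169] [276.4, 256.3] [array([139.6,  96.5]), array([54.3, 25.1]), np.float64(62.2)]
[21, 121, 22, 28, 389] [170.0, 299.9] [array([ 31.1, 134.6]), array([27.1, 20.8]), np.float64(87.4)]
[42, 122, 16, 28, 178] [191.5, 298.7] [array([ 50.2, 136. ]), array([13.4, 27.6]), np.float64(6.3)]
```

```bash
cat > f1.py <<'E'
from h import *
d=plane(TOP,[[272.3,248.6]],.04)[0]; s=plane(TOP,[[274.3,275.5]],.038)[0]; e=plane(TOP,[[275.9,295.2]],.034)[0]
print(d,s,e, np.linalg.norm(d-e)); v=d-e; a=np.arctan2(v[1],v[0]); print('gauge az',a,'origin',d[:2]-.058*np.array([np.cos(a),np.sin(a)]))
# torch: crop px corners /4.2+(150,170)
c=lambda x,y:np.array([[x,y]])/4.2+[150,170]
hl=plane(TOP,c(74,73),.04)[0];hr=plane(TOP,c(157,36),.04)[0]
bl=plane(TOP,c(199,308),.04)[0];br=plane(TOP,c(250,288),.04)[0]
lo=plane(TOP,c(103,143),.04)[0]
f=(hl+hr)/2;b=(bl+br)/2;v=f-b;a=np.arctan2(v[1],v[0]);print(np.linalg.norm(hl-hr),np.linalg.norm(bl-br),np.linalg.norm(v))
print('torch az',a,'o',f[:2]-.082*v[:2]/np.linalg.norm(v), b[:2]+.072*v[:2]/np.linalg.norm(v))
R,p=toolpose();print(R,p)
E
python3 f1.py
```

```text
[0.49051531 0.1581353  0.04      ] [0.4265776  0.15181377 0.038     ] [0.37994302 0.14710105 0.034     ] 0.11128336088407742
gauge az 0.099462915123046 origin [0.43280197 0.15237596]
0.051838969330026186 0.030990029799594743 0.15469543431337107
torch az 0.45424688164266175 o [0.57110585 0.35511819] [0.57048094 0.35481304]
[[-7.02027532e-04  3.12478213e-01  9.49924667e-01]
 [-1.19383567e-03  9.49923963e-01 -3.12478863e-01]
 [-9.99999041e-01 -1.35342271e-03 -2.93825139e-04]] [0.17941855 0.54583916 0.23057899]
```

```bash
cat >> h.py <<'E'
def rel(Rt,pt):
    R,p=toolpose(); rv=Rn.from_matrix(R.T@Rt).as_rotvec(); sh=R.T@(np.array(pt)-p)*1000
    return np.round(rv,4).tolist(),np.round(sh,1).tolist()
def down(azy):
    y=np.array([np.cos(azy),np.sin(azy),0]);x=np.array([0,0,-1.]);return np.c_[x,y,np.cross(x,y)]
E
python3 -c "
from h import *
print(rel(down(-1.471),[.433,.152,.23]))
print(plane(TOP,[[110,205],[178,300]],.11))"
```

```text
([2.724, 0.0018, 0.0008], [0.9, -294.9, 363.9])
[[0.57940013 0.52582857 0.11      ]
 [0.36631258 0.36120548 0.11      ]]
```

Request:
{"op": "servo_tool", "data": {
  "targets": [
    [0.18,0,0,0,-40,46,1],
    [0.36,0,0,0,-80,92,1],
    [0.54,0,0,0,-120,140,1],
    [0.72,0,0,0,-160,190,1],
    [0.9,0,0,0,-200,240,1],
    [1.08,0,0,0,-240,290,1],
    [1.26,0,0,0,-280,340,1],
    [1.44,0,0,0,-295,364,1]
  ]
}}

```text
time_s: 1.15
eef_pos: [0.4341, 0.1493, 0.2309]
eef_rot: [-0.449, -0.546, -0.448, 0.547]
wrist_force: [0.1, 0.8, -0.1]
opening: 1.001
```

```bash
python3 -c "
from h import *
print(rel(down(-1.471),[.433,.152,.14]),ctrl.get_obs()['q'])"
```

```text
([1.2753, 0.0013, -0.0009], [90.9, -1.6, -2.6]) [ 7.27356251e-02 -8.59786940e-02  1.88601554e+00 -1.50408940e-03
  1.34199766e+00  2.68755900e-01]
```

Request:
{"op": "servo_tool", "data": {
  "targets": [
    [0.18,0,0,10,-1,0,1],
    [0.36,0,0,20,-1,0,1],
    [0.54,0,0,30,-1,-1,1],
    [0.72,0,0,40,-1,-1,1],
    [0.9,0,0,50,-1,-2,1],
    [1.08,0,0,60,-1,-2,1],
    [1.26,0,0,70,-2,-3,1],
    [1.275,0,0,75,-2,-3,1]
  ]
}}

```text
time_s: 2.15
eef_pos: [0.4322, 0.1525, 0.1551]
eef_rot: [-0.036, -0.706, -0.035, 0.707]
wrist_force: [0.3, 0.3, -0.9]
opening: 0.999
```

```bash
python3 -c "
from h import *
w=wristcam(); cv2.imwrite('pics/w1.png',w['img']); print(rel(down(-1.471),[.433,.152,.018]),ctrl.get_obs()['q'])
a=.0995; o=np.array([.433,.152,0]); ca=np.array([np.cos(a),np.sin(a),0])
for x,z in((58,40),(35,38),(0,38),(-46,38),(-62,34)): print(x,proj(w,o+ca*x/1000+[0,0,z/1000]))
"
```

```text
([0.0025, 0.0023, -0.0015], [136.8, 0.3, -1.3]) [ 8.01422121e-02  5.03556455e-03  1.96304879e+00 -1.63570021e-03
  1.17578934e+00  1.54930874e+00]
58 [[322.12092684 159.19812104]]
35 [[322.08505752 189.08702186]]
0 [[322.04156814 231.87022158]]
-46 [[321.98943352 283.15829108]]
-62 [[321.96535078 297.62653184]]
```

View pics/w1.png

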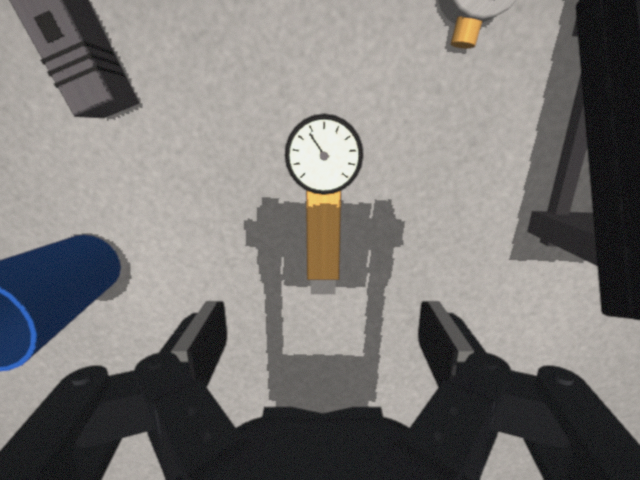

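Request:
{"op": "servo_tool", "data": {
  "targets": [
    [0,0,0,40,1,-3,1],
    [0,0,0,80,1,-3,1],
    [0,0,0,110,1,-3,1],
    [0,0,0,125,1,-3,1],
    [0,0,0,136.5,1,-3,1],
    [0,0,0,136.5,1,-3,1],
    [0,0,0,136.5,1,-3,1],
    [0,0,0,136.5,1,-3,0]
  ]
}}

```text
time_s: 3.2
eef_pos: [0.4356, 0.1516, 0.0192]
eef_rot: [-0.037, -0.706, -0.036, 0.706]
wrist_force: [-0.2, 0.5, 0.1]
opening: 0.817
```

Request:
{"op": "servo_tool", "data": {
  "targets": [
    [0,0,0,0,0,0,-1],
    [0,0,0,0,0,0,-1],
    [0,0,0,0,0,0,-1],
    [0,0,0,0,0,0,-1],
    [0,0,0,0,0,0,-1],
    [0,0,0,-10,0,0,-1],
    [0,0,0,-30,0,0,-1],
    [0,0,0,-60,0,0,-1]
  ]
}}

```text
time_s: 4.2
eef_pos: [0.4342, 0.1515, 0.079]
eef_rot: [-0.037, -0.705, -0.036, 0.707]
wrist_force: [0.1, 0.1, -2.3]
opening: 0.31
```

```bash
python3 -c "
from h import *
w=wristcam(); cv2.imwrite('pics/w2.png',w['img']); print(ctrl.get_obs())
"
```

```text
{'time_s': 4.25, 'q': array([ 7.82437461e-02,  1.29085173e-01,  2.00201836e+00, -1.77106790e-03,
        1.00709735e+00,  1.54713272e+00]), 'dq': array([-0.00382299,  0.03138154, -0.02148995,  0.0011973 , -0.1237797 ,
        0.00158142]), 'joint_efforts': array([-1.23616017e+00, -2.71602792e+01, -2.15517586e+01, -7.97909126e-02,
        8.77457648e-02,  1.53113240e-03]), 'eef_pos': array([0.43733945, 0.15197172, 0.08320084]), 'eef_rot': array([ 0.03684421,  0.70738395,  0.03585034, -0.70495759]), 'wrist_force': array([2.62030896, 2.70935982, 0.26969826]), 'torque': array([ 0.08945131, -0.18389418,  0.0549701 ]), 'opening': 0.31388617627552534}
```

View pics/w2.png

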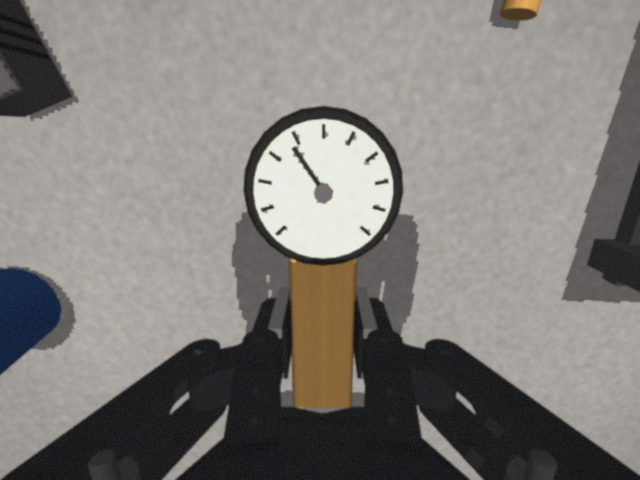

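```bash
cat >> h.py <<'E'
INS=[.544,-.171,.0697]
def insT(p=INS): return insR(p[2]),np.array([p[0],p[1],.098])
def placeR(p=INS):
    R=insR(p[2]); x=-R[:,2];y=R[:,0]; return np.c_[x,y,np.cross(x,y)]
def place_tcp(home_mm,off_tool_mm,h_mm,p=INS):
    # off_tool: object's origin in tool coords
    R,o=insT(p); t=o+R@(np.array(home_mm)/1000.)+R[:,2]*h_mm/1000.
    Rt=placeR(p); return Rt, t-Rt@(np.array(off_tool_mm)/1000.)
TFC=np.array([[4.98514562e-04,-3.09614192e-01,9.50862137e-01,-1.43150292e-01],[9.99999800e-01,-2.15429959e-04,-5.94423328e-04,-1.56670323e-04],[3.88886090e-04,9.50862243e-01,3.09614023e-01,-7.88203503e-02]])
KW=np.array([[333.37519869,0,322.15002875],[0,333.37519869,238.70969037],[0,0,1]])
def tool_at(uv,tx):
    d=TFC[:,:3]@np.linalg.inv(KW)@np.array([uv[0],uv[1],1.]); o=TFC[:,3]; return (o+d*((tx-o[0])/d[0]))*1000
E
python3 -c "
from h import *
for tx in(-.0205,-.0225): print(tool_at((323.5,186.5),tx))
print(place_tcp([44,-14,-18],[18.5,0,0],80))
R,p=place_tcp([44,-14,-18],[18.5,0,0],80)
print(rel(R,p),rel(toolpose()[0],p))
"
```

```text
[-20.5          0.2714993  -59.09748073]
[-22.5          0.26451735 -59.41909218]
(array([[-4.33909411e-01,  8.98260761e-01,  6.96435789e-02],
       [-3.02925565e-02,  6.27103588e-02, -9.97571938e-01],
       [-9.00447102e-01, -4.34965534e-01, -3.46944695e-18]]), array([ 0.61942819, -0.1797682 ,  0.15134751]))
([-1.5093, -0.3469, -0.3609], [-67.1, 348.8, -147.3]) ([0.0, 0.0, 0.0], [-67.1, 348.8, -147.3])
```

```bash
python3 -c "
from h import *
R,p=place_tcp([44,-14,-18],[18.5,0.3,-1.2],120)
print(p,rel(R,p))
"
```

```text
[ 0.63659866 -0.1797724   0.18749588] ([-1.5093, -0.3469, -0.3609], [-103.2, 350.6, -164.5])
```

Request:
{"op": "servo_tool", "data": {
  "targets": [
    [0,0,0,-55,0,0,-1],
    [-0.17,-0.04,-0.04,-100,20,-10,-1],
    [-0.34,-0.08,-0.08,-110,75,-35,-1],
    [-0.51,-0.117,-0.122,-110,130,-60,-1],
    [-0.68,-0.156,-0.163,-110,185,-86,-1],
    [-0.85,-0.195,-0.203,-110,240,-112,-1],
    [-1.02,-0.234,-0.244,-106,295,-138,-1],
    [-1.19,-0.273,-0.285,-103,340,-160,-1]
  ]
}}

```text
time_s: 5.25
eef_pos: [0.6317, -0.1723, 0.1858]
eef_rot: [-0.335, -0.456, -0.513, 0.646]
wrist_force: [0.5, -0.6, -2.0]
opening: 0.311
```

```bash
python3 -c "
from h import *
R,p=place_tcp([44,-14,-18],[18.5,0.3,-1.2],110)
print(p,rel(R,p),ctrl.get_obs()['q'])
"
```

```text
[ 0.63225957 -0.18007532  0.17849141] ([-0.315, -0.0737, -0.0746], [6.4, 5.1, 6.9]) [-0.39521614  0.66008112  1.09097597 -0.10731711  1.74454164 -0.13548329]
```

Request:
{"op": "servo_tool", "data": {
  "targets": [
    [-0.16,-0.037,-0.037,3,3,3,-1],
    [-0.315,-0.074,-0.075,6,5,7,-1],
    [-0.315,-0.074,-0.075,6,5,7,-1],
    [-0.315,-0.074,-0.075,6,5,7,-1],
    [-0.315,-0.074,-0.075,6,5,7,-1],
    [-0.315,-0.074,-0.075,6,5,7,-1],
    [-0.315,-0.074,-0.075,6,5,7,-1],
    [-0.315,-0.074,-0.075,6,5,7,-1]
  ]
}}

```text
time_s: 6.25
eef_pos: [0.6323, -0.1801, 0.179]
eef_rot: [0.396, 0.355, 0.612, -0.586]
wrist_force: [0.5, 0.6, -3.1]
opening: 0.309
```

```bash
python3 -c "
from h import *
w=wristcam(); cv2.imwrite('pics/w3.png',w['img']); np.savez('w3.npz',**{k:w[k] for k in 'KRt'})
t=ctrl.camera('top')['pixels']; cv2.imwrite('pics/t3.png',cv2.resize(t[165:295,330:500],None,fx=4.5,fy=4.5,interpolation=cv2.INTER_CUBIC))
R,p=place_tcp([44,-14,-18],[18.5,0.3,-1.2],110); print(rel(R,p),ctrl.get_obs()['q'])
R,o=insT()
for q in ([100,140,0],[-100,140,0],[100,-140,0],[-100,-140,0],[-27,88,0],[-65,88,0],[-74,-70,0],[-74,-22,0],[-18,-70,0],[-18,-22,0],[28,-78,0],[60,-78,0],[44,44,0],[44,76,0]): print(q,np.round(proj(w,o+R@np.array(q)/1000),1))
"
```

```text
([-0.0001, 0.0003, 0.0004], [0.4, 0.2, -0.0]) [-0.36734801  0.72203692  1.02881388 -0.19057361  1.79946628 -0.44173375]
[100, 140, 0] [[408.2   7.4]]
[-100, 140, 0] [[102.5   7.7]]
[100, -140, 0] [[384.  364.4]]
[-100, -140, 0] [[165.3 364.6]]
[-27, 88, 0] [[221.6  93.9]]
[-65, 88, 0] [[167.5  93.9]]
[-74, -70, 0] [[183.8 295.8]]
[-74, -22, 0] [[176.1 242.3]]
[-18, -70, 0] [[249.7 295.8]]
[-18, -22, 0] [[245.7 242.2]]
[28, -78, 0] [[304.1 304.1]]
[60, -78, 0] [[341.4 304.1]]
[44, 44, 0] [[322.7 158. ]]
[44, 76, 0] [[322.7 112. ]]
```

View pics/w3.png

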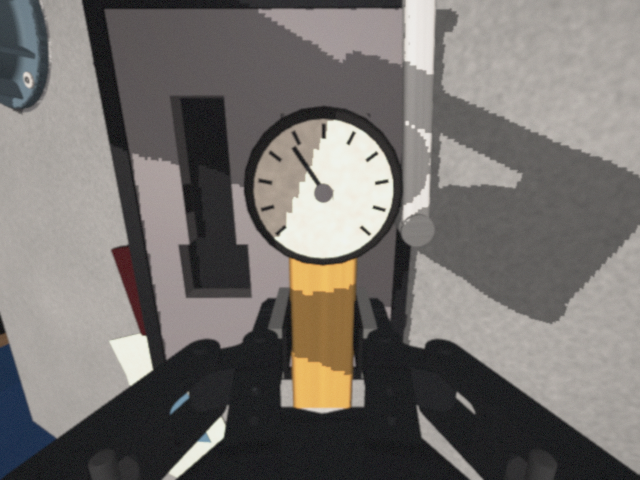

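View pics/t3.png

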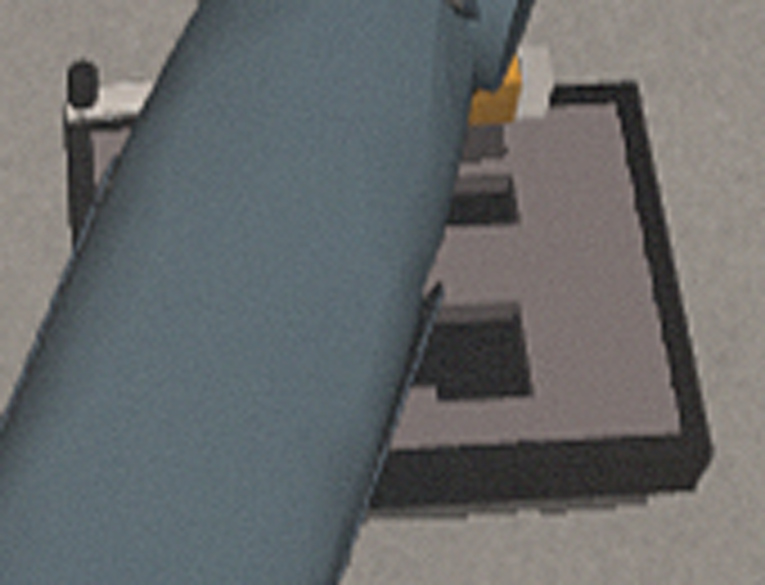

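```bash
python3 -c "
import cv2
i=cv2.imread('pics/w3.png'); cv2.imwrite('pics/w3c.png',cv2.resize(i[80:310,150:265],None,fx=5.2/2,fy=5.2/2,interpolation=cv2.INTER_CUBIC))"
```

```text
(no output)
```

View pics/w3c.png

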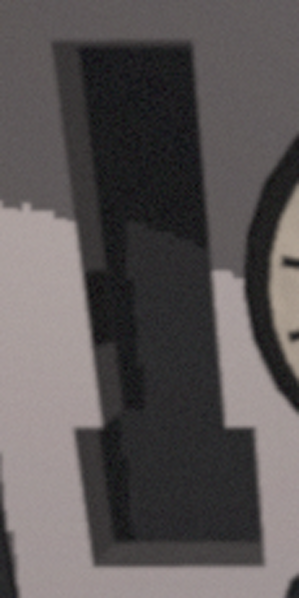

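```bash
sed -i 's/^INS=.*/INS=[.5456,-.1722,.0697]/' h.py; python3 -c "
from h import *
for h in (24,10,0):
  R,p=place_tcp([44,-14,-18],[18.5,0.3,-1.2],h); print(rel(R,p))
"
```

```text
([-0.0001, 0.0003, 0.0004], [85.7, 1.6, 1.2])
([-0.0001, 0.0003, 0.0004], [99.7, 1.6, 1.2])
([-0.0001, 0.0003, 0.0004], [109.7, 1.6, 1.2])
```

Request:
{"op": "servo_tool", "data": {
  "targets": [
    [0,0,0,30,1.5,1.2,-1],
    [0,0,0,60,1.5,1.2,-1],
    [0,0,0,75,1.5,1.2,-1],
    [0,0,0,82,1.5,1.2,-1],
    [0,0,0,86,1.5,1.2,-1],
    [0,0,0,86,1.5,1.2,-1],
    [0,0,0,86,1.5,1.2,-1],
    [0,0,0,86,1.5,1.2,-1]
  ]
}}

```text
time_s: 7.35
eef_pos: [0.5968, -0.184, 0.1014]
eef_rot: [0.397, 0.355, 0.611, -0.586]
wrist_force: [-0.1, 0.4, -3.1]
opening: 0.311
```

```bash
cat > look.py <<'E'
from h import *
import sys
n=sys.argv[1]; w=wristcam(); cv2.imwrite(f'pics/w{n}.png',w['img'])
o=ctrl.get_obs(); R,p=toolpose(o); print('F tool',R.T@o['wrist_force'],'open',o['opening'],o['time_s'])
E
python3 look.py 4; python3 -c "
from h import *
for h in (10,0):
  R,p=place_tcp([44,-14,-18],[18.5,0.3,-1.2],h); print(rel(R,p))"
```

```text
F tool [ 2.4986715   1.27761938 -1.14216029] open 0.3107110128563997 7.4
([-0.0001, 0.0006, -0.0003], [14.2, -0.1, -0.0])
([-0.0001, 0.0006, -0.0003], [24.2, -0.1, -0.0])
```

View pics/w4.png

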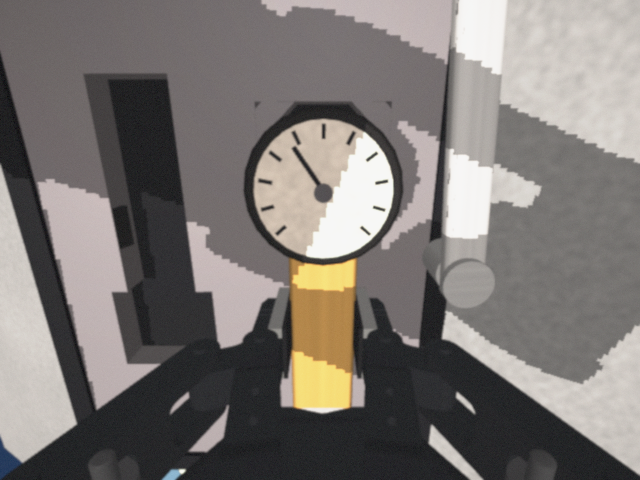

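```bash
python3 -c "
from h import *
w=wristcam();R,o=insT()
for q in ([44,76,0],[-65,88,0],[-27,88,0],[-74,-70,0]): print(q,np.round(proj(w,o+R@np.array(q)/1000),1))"
```

```text
[44, 76, 0] [[322.3 102.5]]
[-65, 88, 0] [[83.4 74.4]]
[-27, 88, 0] [[166.7  74.3]]
[-74, -70, 0] [[126.8 363.5]]
```

Request:
{"op": "servo_tool", "data": {
  "targets": [
    [0,0,0,6,0,0,-1],
    [0,0,0,10,0,0,-1],
    [0,0,0,14,0,0,-1],
    [0,0,0,17,0,0,-1],
    [0,0,0,20,0,0,-1],
    [0,0,0,23,0,0,-1],
    [0,0,0,24.5,0,0,-1],
    [0,0,0,24.5,0,0,-1]
  ]
}}

```text
time_s: 8.45
eef_pos: [0.5902, -0.1821, 0.0874]
eef_rot: [0.399, 0.357, 0.61, -0.584]
wrist_force: [4.6, 16.9, 35.2]
opening: 0.309
```

```bash
python3 look.py 5; python3 -c "
from h import *
for h in (0,):
  R,p=place_tcp([44,-14,-18],[18.5,0.3,-1.2],h); print(rel(R,p))"
```

```text
F tool [-33.02776648  -9.1598271  -17.05686468] open 0.31107190628011816 8.5
([0.0007, 0.0013, -0.0082], [9.0, -0.5, 2.2])
```

View pics/w5.png

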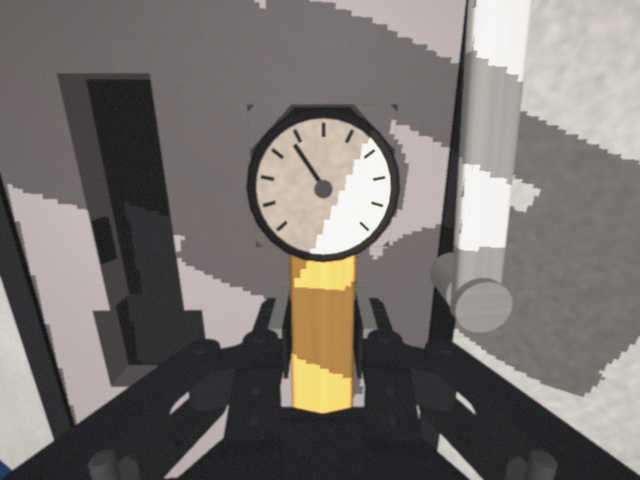

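```bash
python3 -c "
from h import *
import cv2
i=cv2.imread('pics/w5.png'); cv2.imwrite('pics/w5c.png',cv2.resize(i[90:270,230:420],None,fx=3.3,fy=3.3,interpolation=cv2.INTER_CUBIC))
i=cv2.imread('pics/w4.png'); cv2.imwrite('pics/w4c.png',cv2.resize(i[90:270,230:420],None,fx=3.3,fy=3.3,interpolation=cv2.INTER_CUBIC))
t=ctrl.camera('top')['pixels']; cv2.imwrite('pics/t5.png',cv2.resize(t[165:295,330:500],None,fx=4.5,fy=4.5,interpolation=cv2.INTER_CUBIC))
t=ctrl.camera('scene')['pixels']; cv2.imwrite('pics/s5.png',cv2.resize(t[200:370,210:380],None,fx=3.5,fy=3.5,interpolation=cv2.INTER_CUBIC))
w=wristcam();R,o=insT()
for q in ([44,76,0],[44,12,0],[-65,88,0],[-27,88,0],[-74,-70,0]): print(q,np.round(proj(w,o+R@np.array(q)/1000),1))"
```

```text
[44, 76, 0] [[321.6 105.5]]
[44, 12, 0] [[321.7 247.1]]
[-65, 88, 0] [[57.1 74.1]]
[-27, 88, 0] [[149.7  74.2]]
[-74, -70, 0] [[110.7 386. ]]
```

View pics/w5c.png

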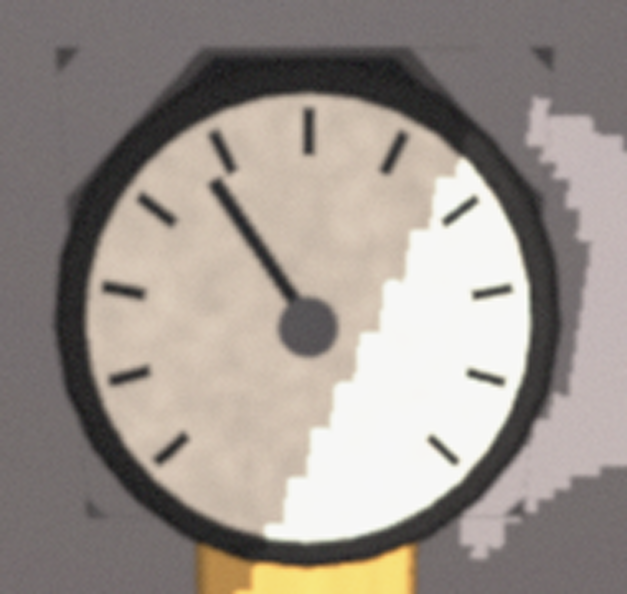

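View pics/t5.png

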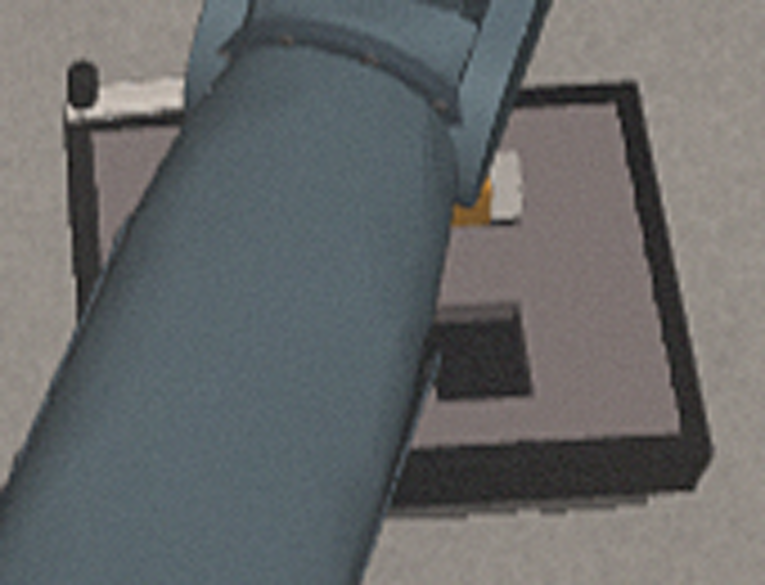

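View pics/s5.png

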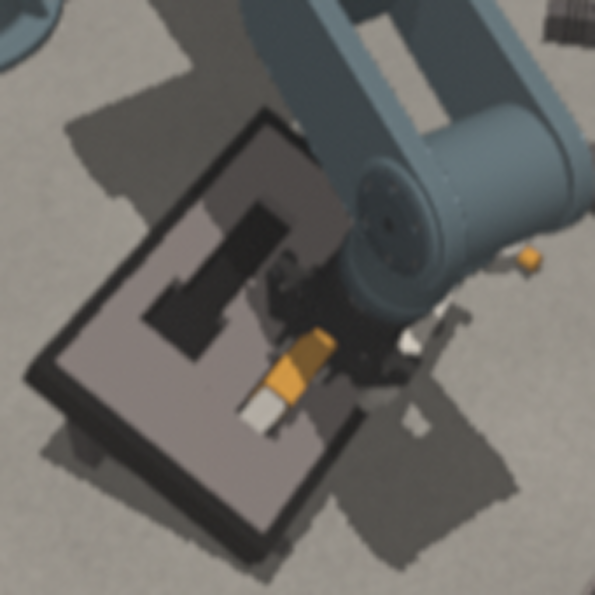

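```bash
python3 -c "
from h import *
o=ctrl.get_obs();R,p=toolpose(o);F=R.T@o['wrist_force'];M=R.T@o['torque'];print(F,M)
# point on line of action nearest
r=np.cross(F,M)/F.dot(F);u=F/np.linalg.norm(F);print(r*1000,u)
for tx in (0.0095,.0185): print(tx,(r+u*(tx-r[0])/u[0])*1000)
"
```

```text
[-33.67873307  -9.82279972 -16.54655181] [ 0.15515398  2.15041739 -1.65553364]
[ 34.45851565 -38.76521499 -47.12378849] [-0.86827023 -0.25324125 -0.42658607]
0.0095 [  9.5        -46.04466045 -59.38604822]
0.0185 [ 18.5        -43.4197043  -54.96429738]
```

```bash
python3 -c "
from h import *
for tx in(-.0215,-.0185,-.0165): print(tool_at((323.3,189),tx))
R,p=toolpose(); Ri,o=insT()
print('tcp in insert',Ri.T@(p-o)*1000, 'mouth y76 in tool',R.T@(o+Ri@np.array([.044,.076,0])-p)*1000,'tail y-78',R.T@(o+Ri@np.array([.044,-.078,0])-p)*1000)
for uv in ((323,105),(323,107)): print(tool_at(uv,.0095))
T=TFC; 
def depth(tz,tx): v=np.array([tx,0,tz])-T[:,3]; return v@T[:,2]
print(depth(-.0592,-.0215)*157/151, [depth(z,x) for z,x in((-.0585,-.0165),(-.0575,-.0175))])
"
```

```text
[-21.5          0.19560195 -58.34273472]
[-18.5          0.20428928 -57.83773925]
[-16.5          0.21008084 -57.5010756 ]
tcp in insert [ 44.07274194 -12.95102785   9.47820041] mouth y76 in tool [  9.35952327  -0.08943966 -88.96357825] tail y-78 [ 9.56337947 -0.1956716  65.03625018]
[  9.5          0.13322213 -89.00925329]
[  9.5          0.13354004 -88.21548414]
0.12658494010133234 [np.float64(0.12671833957945147), np.float64(0.12607709146545146)]
```

Request:
{"op": "servo_tool", "data": {
  "targets": [
    [0,0,0,0,0,0,-0.6],
    [0,0,0,0,0,0,0.1],
    [0,0,0,0,0,0,0.2],
    [0,0,0,0,0,0,0.2],
    [0,0,0,-15,0,0,0.2],
    [0,0,0,-40,0,0,0],
    [0,0,0,-45,0,0,-1],
    [0,0,0,-45,0,0,-1]
  ]
}}

```text
time_s: 9.65
eef_pos: [0.6097, -0.1807, 0.1284]
eef_rot: [0.4, 0.357, 0.61, -0.584]
wrist_force: [0.1, 1.0, -0.8]
opening: 0.08
```

```bash
python3 look.py 6; python3 -c "
from h import *
Rt=placeR();Ri,o=insT()
for q in ([44,-24,32],[44,-24,20]): print(rel(Rt,o+Ri@np.array(q)/1000))"
```

```text
F tool [ 0.36204068 -0.572658    0.03503913] open 0.004200168230490436 9.7
([0.0008, 0.001, -0.0077], [22.0, 0.2, 11.2])
([0.0008, 0.001, -0.0077], [34.0, 0.1, 11.2])
```

View pics/w6.png

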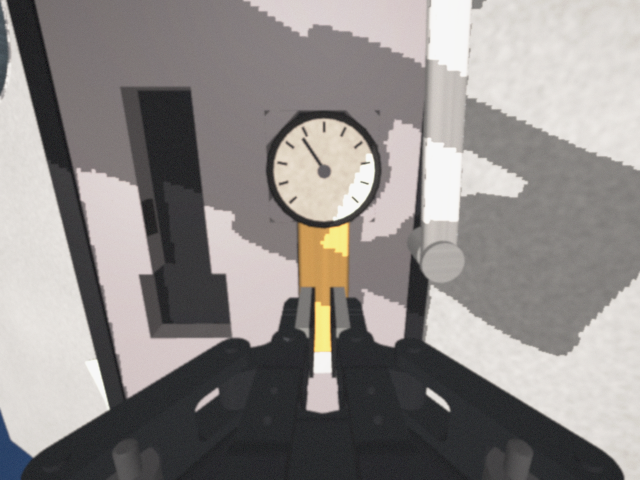

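Request:
{"op": "servo_tool", "data": {
  "targets": [
    [0,0,0,8,0,6,-1],
    [0,0,0,15,0,11,-1],
    [0,0,0,21,0,11,-1],
    [0,0,0,26,0,11,-1],
    [0,0,0,30,0,11,-1],
    [0,0,0,34,0,11,-1],
    [0,0,0,36,0,11,-1],
    [0,0,0,36,0,11,-1]
  ]
}}

```text
time_s: 10.7
eef_pos: [0.5956, -0.1933, 0.0971]
eef_rot: [0.4, 0.357, 0.609, -0.584]
wrist_force: [2.4, -2.8, 10.1]
opening: -0.002
```

```bash
python3 look.py 7; python3 -c "
from h import *
R,p=toolpose();Ri,o=insT();print('tcp in insert',Ri.T@(p-o)*1000)"
```

```text
F tool [-10.23744271  -1.88986854   2.75315002] open -0.0024138372114288625 10.75
tcp in insert [ 43.9829071  -24.58223672  20.22956172]
```

View pics/w7.png

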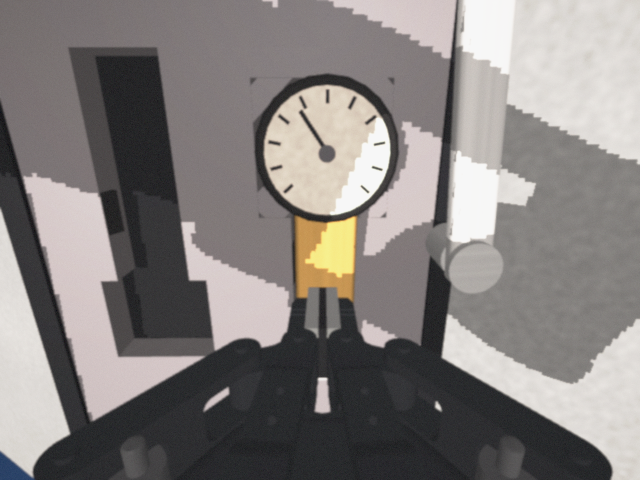

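Request:
{"op": "servo_tool", "data": {
  "targets": [
    [0,0,0,2,0,0,-1],
    [0,0,0,4,0,0,-1],
    [0,0,0,6,0,0,-1],
    [0,0,0,7,0,0,-1],
    [0,0,0,7,0,0,-1],
    [0,0,0,7,0,0,-1],
    [0,0,0,7,0,0,-1],
    [0,0,0,7,0,0,-1]
  ]
}}

```text
time_s: 11.75
eef_pos: [0.5957, -0.1934, 0.0969]
eef_rot: [0.403, 0.358, 0.607, -0.583]
wrist_force: [3.2, 4.7, 27.1]
opening: -0.0
```

```bash
python3 look.py 8; python3 -c "
from h import *
R,p=toolpose();Ri,o=insT();print('tcp in insert',Ri.T@(p-o)*1000)"
```

```text
F tool [-26.39783422  -7.37470311  -3.81701686] open -0.001095173507686504 11.8
tcp in insert [ 44.10175485 -24.67611072  20.12833742]
```

Request:
{"op": "servo_tool", "data": {
  "targets": [
    [0,0,0,-20,0,0,-1],
    [0,0,0,-60,0,0,-1],
    [0,0,0,-100,0,0,-1],
    [0,0,0,-120,0,0,-1],
    [0,0,0,-120,0,0,-1],
    [0,0,0,-120,0,0,0],
    [0,0,0,-120,0,0,1],
    [0,0,0,-120,0,0,1]
  ]
}}

```text
time_s: 12.8
eef_pos: [0.6452, -0.1892, 0.2048]
eef_rot: [0.402, 0.358, 0.608, -0.584]
wrist_force: [0.1, 0.4, -0.6]
opening: 0.632
```

```bash
python3 look.py 9; python3 -c "
from h import *
w=wristcam();Ri,o=insT()
for q in ([44,44,22],[44,74,22],[44,14,22],[74,44,22],[14,44,22],[58,-60,20],[30,-60,20],[44,-76,16],[44,76,0]): print(q,np.round(proj(w,o+Ri@np.array(q)/1000),1))
u=np.array([np.cos(.454),np.sin(.454)]); print('torch tcp',np.array([.5708,.355])+.012*u)
print(rel(down(2.025),[.5816,.3603,.25]),ctrl.get_obs()['q'])"
```

```text
F tool [ 0.08880887 -0.25742661  0.93344787] open 0.7214449257041432 12.85
[44, 44, 22] [[322.1 144.8]]
[44, 74, 22] [[322.1 101.7]]
[44, 14, 22] [[322.2 184.7]]
[74, 44, 22] [[361.9 144.7]]
[14, 44, 22] [[282.1 144.9]]
[58, -60, 20] [[338.6 270.7]]
[30, -60, 20] [[305.9 271. ]]
[44, -76, 16] [[322.2 285.7]]
[44, 76, 0] [[321.6 101.1]]
torch tcp [0.5815844  0.36026277]
([-1.9195, -0.4198, 0.2907], [-32.7, -42.3, -552.5]) [-0.37269979  0.72399149  0.96789845 -0.19297321  1.83945744 -0.45747323]
```

View pics/w9.png

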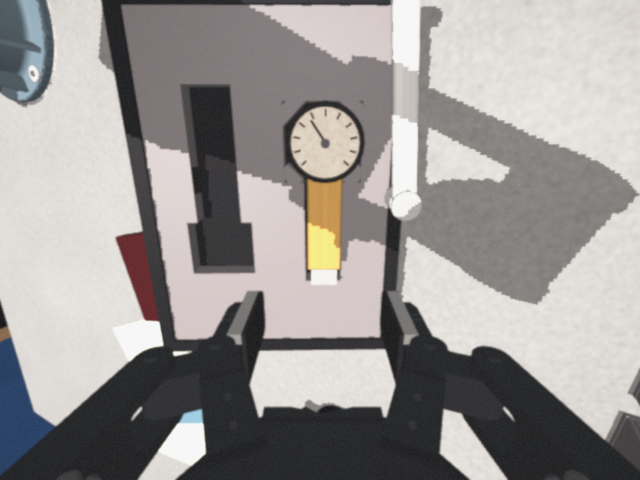

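Request:
{"op": "servo_tool", "data": {
  "targets": [
    [-0.17,-0.04,0.026,-10,-4,-45,1],
    [-0.35,-0.076,0.053,-30,-8,-100,1],
    [-0.52,-0.115,0.08,-35,-12,-155,1],
    [-0.7,-0.153,0.106,-35,-17,-210,1],
    [-0.87,-0.19,0.132,-35,-22,-265,1],
    [-1.05,-0.229,0.159,-35,-27,-325,1],
    [-1.22,-0.267,0.185,-35,-32,-385,1],
    [-1.4,-0.306,0.212,-35,-37,-445,1]
  ]
}}

```text
time_s: 13.9
eef_pos: [0.5944, 0.2555, 0.2507]
eef_rot: [0.673, -0.014, 0.737, -0.056]
wrist_force: [1.1, 0.8, -0.1]
opening: 0.999
```

```bash
python3 -c "
from h import *
print(rel(down(2.025),[.5816,.3603,.17]),ctrl.get_obs()['q'],toolpose()[1])"
```

```text
([-0.5135, -0.1121, 0.0777], [71.0, 111.6, -12.4]) [ 0.25777198  0.4143573   1.27912766 -0.06980948  1.563596   -1.24836013] [0.59443356 0.25553627 0.25069026]
```

Request:
{"op": "servo_tool", "data": {
  "targets": [
    [-0.17,-0.037,0.026,5,40,-4,1],
    [-0.34,-0.075,0.052,20,85,-8,1],
    [-0.51,-0.112,0.078,45,111,-12,1],
    [-0.5135,-0.112,0.078,65,111.6,-12.4,1],
    [-0.5135,-0.112,0.078,71,111.6,-12.4,1],
    [-0.5135,-0.112,0.078,71,111.6,-12.4,1],
    [-0.5135,-0.112,0.078,71,111.6,-12.4,1],
    [-0.5135,-0.112,0.078,71,111.6,-12.4,1]
  ]
}}

```text
time_s: 14.9
eef_pos: [0.5826, 0.36, 0.1711]
eef_rot: [0.69, -0.159, 0.688, 0.159]
wrist_force: [-0.4, 0.5, 0.5]
opening: 0.997
```

```bash
python3 look.py 10; python3 -c "
from h import *
w=wristcam()
a=.454; o=np.array([.5708,.355,0]); u=np.array([np.cos(a),np.sin(a),0]);v=np.array([-u[1],u[0],0])
for x,y in((82,26),(82,-26),(38,26),(38,-26),(-72,17),(-72,-17)): print(x,y,proj(w,o+u*x/1000+v*y/1000+[0,0,.04]))
print(rel(down(2.025),[.5816,.3603,.018]))
"
```

```text
F tool [ 0.44566231  0.40599441 -0.33606005] open 1.003866925766279 14.95
82 26 [[351.6867742 299.8159758]]
82 -26 [[295.14611513 299.85802201]]
38 26 [[353.00533209 255.06297867]]
38 -26 [[293.82814143 255.11466862]]
-72 17 [[345.31514242 122.52339754]]
-72 -17 [[301.51645317 122.57849725]]
([-0.0007, 0.001, -0.0002], [152.7, 0.3, -0.6])
```

View pics/w10.png

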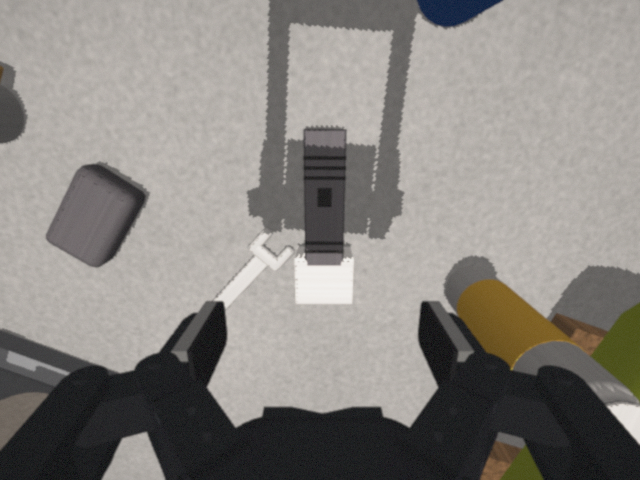

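Request:
{"op": "servo_tool", "data": {
  "targets": [
    [0,0,0,40,1.2,2.7,1],
    [0,0,0,90,1.2,2.7,1],
    [0,0,0,125,1.2,2.7,1],
    [0,0,0,143,1.2,2.7,1],
    [0,0,0,153,1.2,2.7,1],
    [0,0,0,153,1.2,2.7,1],
    [0,0,0,153,1.2,2.7,0],
    [0,0,0,153,1.2,2.7,-1]
  ]
}}

```text
time_s: 16.0
eef_pos: [0.5851, 0.363, 0.0193]
eef_rot: [0.69, -0.159, 0.688, 0.159]
wrist_force: [-0.9, 0.4, 0.3]
opening: 0.606
```

Request:
{"op": "servo_tool", "data": {
  "targets": [
    [0,0,0,0,0,0,-1],
    [0,0,0,0,0,0,-1],
    [0,0,0,0,0,0,-1],
    [0,0,0,0,0,0,-1],
    [0,0,0,0,0,0,-1],
    [0,0,0,-15,0,0,-1],
    [0,0,0,-40,0,0,-1],
    [0,0,0,-70,0,0,-1]
  ]
}}

```text
time_s: 17.0
eef_pos: [0.5839, 0.3625, 0.0892]
eef_rot: [0.689, -0.159, 0.689, 0.159]
wrist_force: [-0.2, 0.4, -1.4]
opening: 0.383
```

```bash
python3 look.py 11; python3 -c "
from h import *
for r in [[(17,40),(-17,40)]]: pass
def px(t): v=TFC[:,:3].T@(np.array(t)/1000-TFC[:,3]); u=KW@v; return u[:2]/u[2]
for x,y in((82,26),(82,-26),(38,26),(38,-26),(-72,17),(-72,-17)): print(x,y,px([18.5-40,y,x-12]))
R,p=place_tcp([-46,14,-18],[18.5,0,-12],110); print(p,rel(R,p),toolpose()[1])
"
```

```text
F tool [-0.97754586 -0.2396596   2.53767638] open 0.38151352811399586 17.05
82 26 [376.30992026 452.74511762]
82 -26 [269.1347391  452.72730628]
38 26 [381.25294913 378.26094072]
38 -26 [264.22098597 378.25703269]
-72 17 [372.46753846 114.21586646]
-72 -17 [273.09978664 114.25932684]
[ 0.55208771 -0.16974221  0.21750782] ([1.9162, 0.4448, -0.3041], [-124.8, -464.4, -263.9]) [0.58673625 0.36379818 0.09482524]
```

View pics/w11.png

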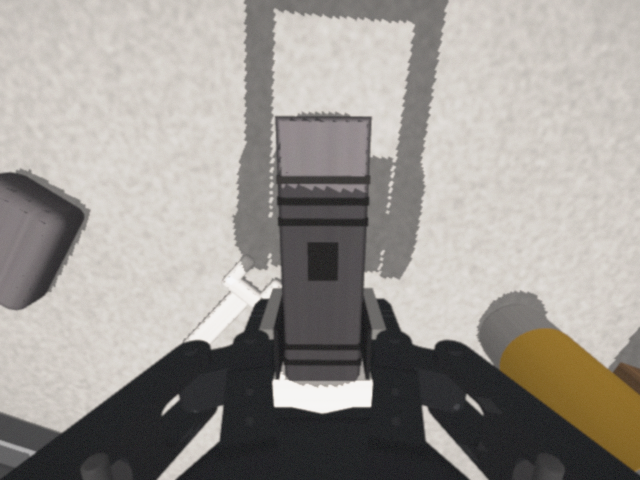

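Request:
{"op": "servo_tool", "data": {
  "targets": [
    [0,0,0,-55,0,0,-1],
    [0.05,0.01,0,-115,-5,-3,-1],
    [0.21,0.05,-0.03,-135,-55,-32,-1],
    [0.38,0.09,-0.06,-135,-108,-60,-1],
    [0.55,0.13,-0.09,-133,-160,-90,-1],
    [0.73,0.17,-0.115,-132,-213,-120,-1],
    [0.91,0.21,-0.144,-130,-266,-150,-1],
    [1.09,0.253,-0.173,-128,-320,-182,-1]
  ]
}}

```text
time_s: 18.05
eef_pos: [0.5619, -0.0053, 0.2211]
eef_rot: [0.596, 0.15, 0.731, -0.297]
wrist_force: [0.4, 0.5, -1.6]
opening: 0.378
```

```bash
python3 -c "
from h import *
R,p=place_tcp([-46,14,-18],[18.5,0.3,-11],110); print(p,rel(R,p),toolpose()[1],ctrl.get_obs()['q'])
"
```

```text
[ 0.55174859 -0.16876345  0.21763831] ([0.8209, 0.1905, -0.1304], [27.9, -132.2, 92.6]) [ 0.56192775 -0.00530752  0.22107293] [-0.12570255  0.3447452   1.45204326 -0.16575188  1.5763172  -1.02818811]
```

Request:
{"op": "servo_tool", "data": {
  "targets": [
    [0.17,0.04,-0.027,5,-30,20,-1],
    [0.34,0.08,-0.054,11,-60,42,-1],
    [0.51,0.119,-0.081,17,-90,63,-1],
    [0.68,0.158,-0.108,23,-120,84,-1],
    [0.82,0.19,-0.13,28,-132,92.5,-1],
    [0.82,0.19,-0.13,28,-132,92.5,-1],
    [0.82,0.19,-0.13,28,-132,92.5,-1],
    [0.82,0.19,-0.13,28,-132,92.5,-1]
  ]
}}

```text
time_s: 19.05
eef_pos: [0.552, -0.1673, 0.2178]
eef_rot: [0.398, 0.354, 0.612, -0.584]
wrist_force: [1.2, -0.5, -2.1]
opening: 0.381
```

```bash
python3 look.py 12; python3 -c "
from h import *
w=wristcam();Ri,o=insT()
for q in ([-65,88,0],[-27,88,0],[100,140,0],[-100,140,0],[-74,-70,0],[44,44,22],[74,44,22],[14,44,22],[44,74,22]): print(q,np.round(proj(w,o+Ri@np.array(q)/1000),1))
for h in (110,24,0):
  R,p=place_tcp([-46,14,-18],[18.5,0.3,-11],h); print(rel(R,p),ctrl.get_obs()['q'])
"
```

```text
F tool [1.38995657 1.14283251 0.92843616] open 0.3808543387015854 19.1
[-65, 88, 0] [[295.9 123. ]]
[-27, 88, 0] [[348.7 123.2]]
[100, 140, 0] [[539.6  42. ]]
[-100, 140, 0] [[242.1  40.9]]
[-74, -70, 0] [[289.4 315.8]]
[44, 44, 22] [[450.9 189.6]]
[74, 44, 22] [[493.8 189.7]]
[14, 44, 22] [[408.  189.4]]
[44, 74, 22] [[456.4 145. ]]
([0.0032, 0.0014, -0.0013], [0.4, -0.2, 1.2]) [-0.39156249  0.50663256  1.27506967 -0.19926867  1.76262268 -0.46281606]
([0.0032, 0.0014, -0.0013], [86.4, -0.3, 1.1]) [-0.39156249  0.50663256  1.27506967 -0.19926867  1.76262268 -0.46281606]
([0.0032, 0.0014, -0.0013], [110.4, -0.3, 1.1]) [-0.39156249  0.50663256  1.27506967 -0.19926867  1.76262268 -0.46281606]
```

View pics/w12.png

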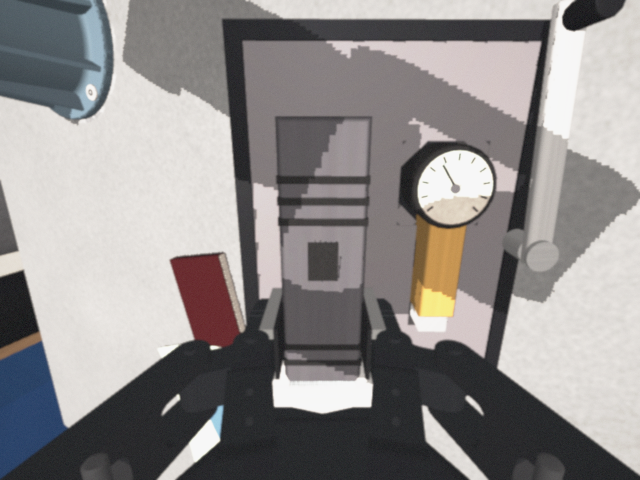

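Request:
{"op": "servo_tool", "data": {
  "targets": [
    [0,0,0,30,0,1,-1],
    [0,0,0,60,0.3,1,-1],
    [0,0,0,75,0.5,1,-1],
    [0,0,0,82,0.5,1,-1],
    [0,0,0,86,0.5,1,-1],
    [0,0,0,86,0.5,1,-1],
    [0,0,0,86,0.5,1,-1],
    [0,0,0,86,0.5,1,-1]
  ]
}}

```text
time_s: 20.15
eef_pos: [0.5157, -0.1713, 0.1406]
eef_rot: [0.398, 0.354, 0.612, -0.584]
wrist_force: [0.1, -0.8, -1.2]
opening: 0.382
```

```bash
python3 look.py 13; python3 -c "
from h import *
w=wristcam();Ri,o=insT()
for q in ([-65,88,0],[-27,88,0],[100,140,0],[-100,140,0],[44,44,22],[74,44,22],[14,44,22],[44,74,22]): print(q,np.round(proj(w,o+Ri@np.array(q)/1000),1))
for h in (0,):
  R,p=place_tcp([-46,14,-18],[18.5,0.3,-11],h); print(rel(R,p),ctrl.get_obs()['q'])
"
```

```text
F tool [ 1.29243887  0.05853669 -0.018587  ] open 0.381628159297567 20.2
[-65, 88, 0] [[281.  116.7]]
[-27, 88, 0] [[361.1 116.9]]
[100, 140, 0] [[662.8 -11.8]]
[-100, 140, 0] [[194.4 -13.6]]
[44, 44, 22] [[519.2 218.7]]
[74, 44, 22] [[585.1 218.8]]
[14, 44, 22] [[453.2 218.6]]
[44, 74, 22] [[532.3 150.4]]
([0.0031, 0.0016, -0.0017], [24.7, -0.9, 0.0]) [-0.41768933  0.51232691  1.43233929 -0.2059574   1.59747202 -0.45448401]
```

View pics/w13.png

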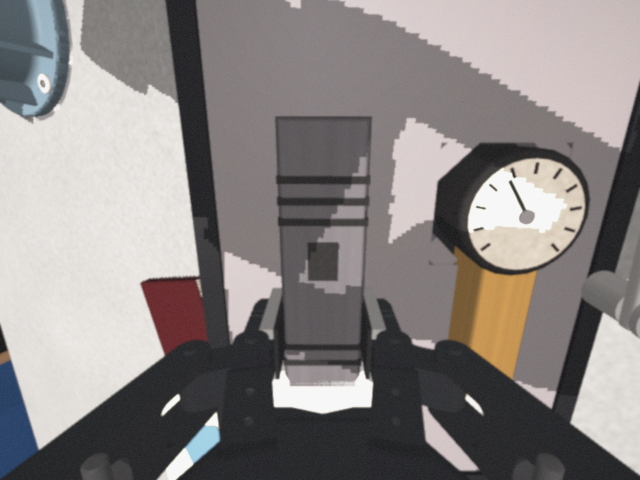

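```bash
python3 -c "
from h import *
w=wristcam();Ri,o=insT()
for q in ([12,76,0],[76,76,0],[12,12,0],[74,44,22],[14,44,22],[44,14,22],[44,74,22]): print(q,np.round(proj(w,o+Ri@np.array(q)/1000),1))
i=w['img']; cv2.imwrite('pics/w13c.png',cv2.resize(i[130:380,420:620],None,fx=3,fy=3,interpolation=cv2.INTER_CUBIC))
"
```

```text
[12, 76, 0] [[440.4 143.4]]
[76, 76, 0] [[571.8 143.8]]
[12, 12, 0] [[427.2 265.3]]
[74, 44, 22] [[585.4 219. ]]
[14, 44, 22] [[453.3 218.7]]
[44, 14, 22] [[507.8 279.2]]
[44, 74, 22] [[532.5 150.5]]
```

View pics/w13c.png

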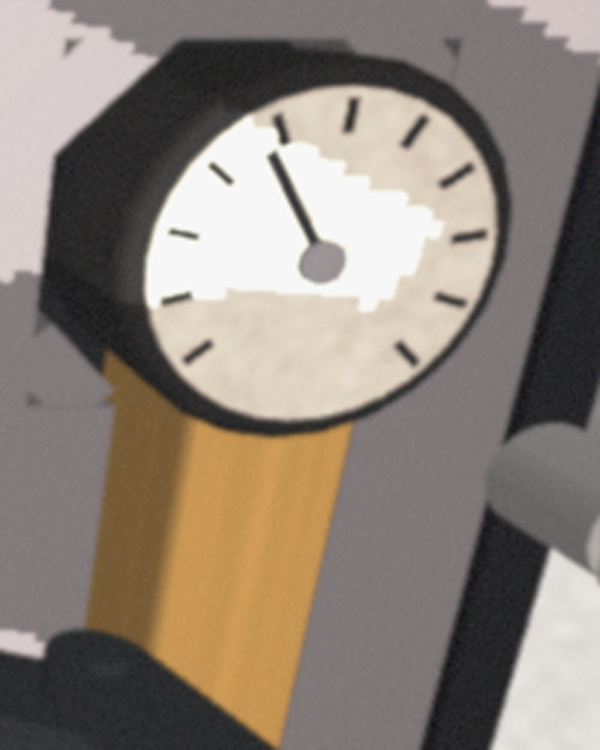

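Request:
{"op": "servo_tool", "data": {
  "targets": [
    [0,0,0,5,-0.3,0,-1],
    [0,0,0,8,-0.3,0,-1],
    [0,0,0,11,-0.3,0,-1],
    [0,0,0,14,-0.3,0,-1],
    [0,0,0,17,-0.3,0,-1],
    [0,0,0,20,-0.3,0,-1],
    [0,0,0,20,-0.3,0,-1],
    [0,0,0,20,-0.3,0,-1]
  ]
}}

```text
time_s: 21.3
eef_pos: [0.5073, -0.1723, 0.1233]
eef_rot: [0.399, 0.354, 0.611, -0.584]
wrist_force: [2.2, -1.2, 3.7]
opening: 0.385
```

```bash
python3 look.py 14; python3 -c "
from h import *
R,p=place_tcp([-46,14,-18],[18.5,0.3,-11],0); print(rel(R,p))
"
```

```text
F tool [-4.68490472  1.24802006  0.14406386] open 0.3773857452446145 21.35
([0.0028, 0.0025, -0.0029], [5.4, -0.8, -0.4])
```

View pics/w14.png

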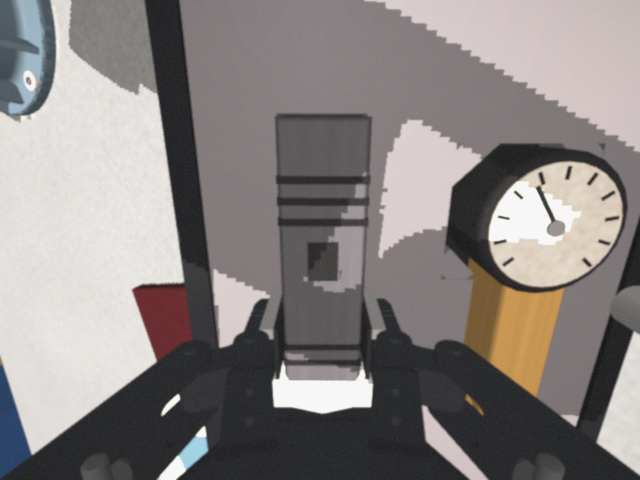

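Request:
{"op": "servo_tool", "data": {
  "targets": [
    [0,0,0,2,0,0,-1],
    [0,0,0,4,0,0,-1],
    [0,0,0,6,0,0,-1],
    [0,0,0,8,0,0,-1],
    [0,0,0,9,0,0,-1],
    [0,0,0,9,0,0,-1],
    [0,0,0,9,0,0,-1],
    [0,0,0,9,0,0,-1]
  ]
}}

```text
time_s: 22.35
eef_pos: [0.5057, -0.1724, 0.1197]
eef_rot: [0.4, 0.355, 0.61, -0.584]
wrist_force: [5.8, 6.5, 28.5]
opening: 0.383
```

```bash
python3 look.py 15; python3 -c "
from h import *
R,p=place_tcp([-46,14,-18],[18.5,0.3,-11],0); print(rel(R,p))
"
```

```text
F tool [-29.19998975  -5.89731521  -6.50723778] open 0.38382422377151426 22.4
([0.0023, 0.0045, -0.0073], [1.7, -1.0, -0.4])
```

Request:
{"op": "servo_tool", "data": {
  "targets": [
    [0,0,0,0,0,0,-0.5],
    [0,0,0,0,0,0,0.2],
    [0,0,0,0,0,0,0.3],
    [0,0,0,0,0,0,0.3],
    [0,0,0,-15,0,0,0.3],
    [0,0,0,-40,0,0,0],
    [0,0,0,-48,0,0,-1],
    [0,0,0,-48,0,0,-1]
  ]
}}

```text
time_s: 23.4
eef_pos: [0.5267, -0.1709, 0.1637]
eef_rot: [0.401, 0.355, 0.61, -0.584]
wrist_force: [-0.6, 0.2, -0.6]
opening: 0.078
```

```bash
python3 look.py 16; python3 -c "
from h import *
Rt=placeR();Ri,o=insT()
for q in ([-46,14,34],[-46,14,22]): print(rel(Rt,o+Ri@np.array(q)/1000))"
```

```text
F tool [ 1.09440046 -0.08845672  0.0402208 ] open 0.006804898089159664 23.45
([0.0023, 0.0045, -0.0073], [16.0, -0.4, -11.2])
([0.0023, 0.0045, -0.0073], [28.0, -0.5, -11.3])
```

View pics/w16.png

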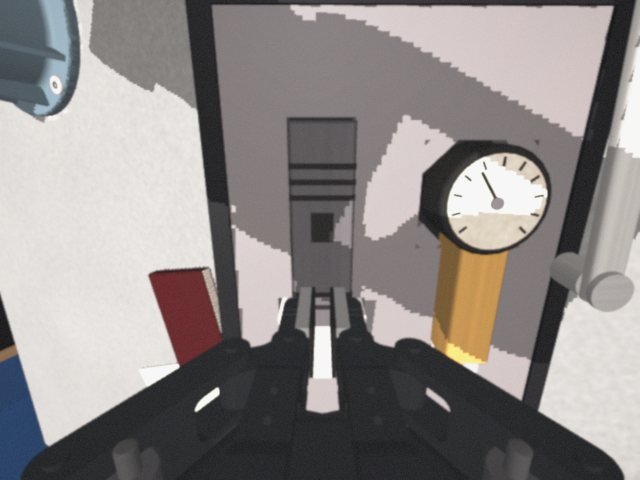

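Press at the torch's origin.

Request:
{"op": "servo_tool", "data": {
  "targets": [
    [0,0,0,8,0,-6,-1],
    [0,0,0,15,0,-11,-1],
    [0,0,0,21,0,-11,-1],
    [0,0,0,26,0,-11,-1],
    [0,0,0,29,0,-11,-1],
    [0,0,0,32,0,-11,-1],
    [0,0,0,34,0,-11,-1],
    [0,0,0,34,0,-11,-1]
  ]
}}

```text
time_s: 24.45
eef_pos: [0.5135, -0.1605, 0.1376]
eef_rot: [0.402, 0.357, 0.609, -0.583]
wrist_force: [3.5, 8.0, 27.9]
opening: 0.001
```

```bash
python3 look.py 17; python3 -c "
from h import *
R,p=toolpose();Ri,o=insT();print('tcp in insert',Ri.T@(p-o)*1000)"
```

```text
F tool [-25.77109899  -8.04602971  -7.76477933] open -0.00034717718625714756 24.5
tcp in insert [-45.38534194  13.86840904  22.05836029]
```

Request:
{"op": "servo_tool", "data": {
  "targets": [
    [0,0,0,-15,0,0,-1],
    [0,0,0,-30,30,-9,-1],
    [0,0,0,-30,75,-20,-1],
    [0,0,0,-20,89,-26,-1],
    [0,0,0,-10,89,-26,-1],
    [0,0,0,-4,89,-26,-1],
    [0,0,0,0,89,-26,-1],
    [0,0,0,2,89,-26,-1]
  ]
}}

```text
time_s: 25.5
eef_pos: [0.591, -0.1295, 0.0993]
eef_rot: [0.402, 0.357, 0.608, -0.584]
wrist_force: [-0.2, 1.4, 9.5]
opening: 0.002
```

```bash
python3 look.py 18; python3 -c "
from h import *
R,p=toolpose();Ri,o=insT();print('tcp in insert',Ri.T@(p-o)*1000)"
```

```text
F tool [-0.3935393   0.41505582 -0.63185239] open -0.0015746293620304383 25.55
tcp in insert [42.97776058 39.49259201 22.26963145]
```

View pics/w18.png

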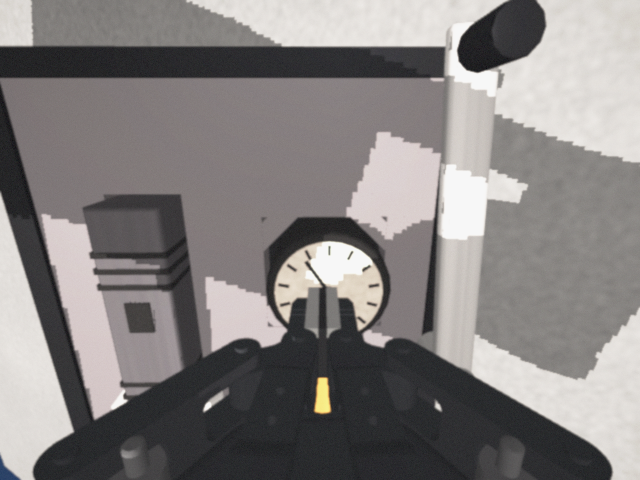

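```bash
python3 -c "
from h import *
w=dict(K=KW);R,p=toolpose();T=TFC;Rw=R@T[:,:3];tw=R@T[:,3]+p;w['R']=Rw.T;w['t']=-Rw.T@tw
Ri,o=insT()
for th in (0,.06,.12):
  k=lambda z:[106-145*np.sin(th),145*np.cos(th),z]
  print(th,[np.round(proj(c,o+Ri@np.array(k(z))/1000)[0],1) for c in(w,TOP) for z in(60,34)])
Rt=placeR()
"
```

```text
0 [array([552.8,  29.7]), array([503.1,  50.4]), array([348.4, 176.3]), array([348.4, 182.9])]
0.06 [array([521.4,  30.6]), array([478.4,  51.2]), array([348.8, 179.4]), array([348.7, 185.9])]
0.12 [array([489.9,  33.7]), array([453.5,  53.6]), array([349.4, 182.4]), array([349.3, 188.9])]
```

```bash
python3 -c "
from h import *
r=plane(TOP,[[314,194]],.07)[0]; Ri,o=insT(); print('reg',r,Ri.T@(r-o)*1000)
def pose(th,z,dx=0):
  q=np.array([106-145*np.sin(th),145*np.cos(th),z])/1000
  x=-Ri[:,2]; y=Ri@np.array([np.cos(th),np.sin(th),0]); return np.c_[x,y,np.cross(x,y)],o+Ri@q
print('knob',pose(.06,60)[1])
for th,z in((.06,85),(.06,38)):
  print(rel(*pose(th,z)))
"
```

```text
reg [0.61952801 0.06046954 0.07      ] [ 93.17645893 226.9559949   13.91369709]
knob [ 0.64895988 -0.01989276  0.10970241]
([-0.0593, 0.0066, -0.0136], [-62.6, 55.3, -104.8])
([-0.0593, 0.0066, -0.0136], [-15.6, 54.6, -105.1])
```

Request:
{"op": "servo_tool", "data": {
  "targets": [
    [0,0,0,-30,0,0,-1],
    [0,0,0,-60,20,-30,-0.3],
    [-0.03,0,-0.01,-63,45,-80,-0.3],
    [-0.06,0.007,-0.014,-63,55,-105,-0.3],
    [-0.06,0.007,-0.014,-63,55,-105,-0.3],
    [-0.06,0.007,-0.014,-63,55,-105,-0.3],
    [-0.06,0.007,-0.014,-63,55,-105,-0.3],
    [-0.06,0.007,-0.014,-63,55,-105,-0.3]
  ]
}}

```text
time_s: 26.55
eef_pos: [0.6596, -0.0202, 0.133]
eef_rot: [0.407, 0.343, 0.629, -0.567]
wrist_force: [-0.8, 0.0, 0.3]
opening: 0.351
```

```bash
python3 look.py 19; cat > bar.py <<'E'
from h import *
Ri,o=insT()
def pose(th,z,r=145):
  q=np.array([106-r*np.sin(th),r*np.cos(th),z])/1000
  x=-Ri[:,2]; y=Ri@np.array([np.cos(th),np.sin(th),0]); return np.c_[x,y,np.cross(x,y)],o+Ri@q
E
python3 -c "
from bar import *
def px(t): v=TFC[:,:3].T@(np.array(t)/1000-TFC[:,3]); u=KW@v; return u[:2]/u[2]
R,p=toolpose(); k=R.T@(pose(.06,60)[1]-p)*1000; print(k,px(k)); print(rel(*pose(.06,38)))"
```

```text
F tool [0.76644652 0.18242094 0.15522606] open 0.3519893801212486 26.6
[25.57801422  0.56723203 -0.81404   ] [323.66412694 278.32057797]
([-0.0007, -0.0008, 0.0], [47.6, 0.6, -0.8])
```

View pics/w19.png

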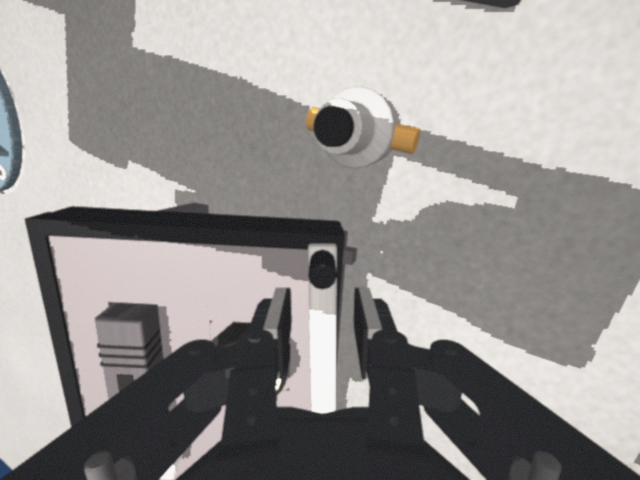

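Request:
{"op": "servo_tool", "data": {
  "targets": [
    [0,0,0,15,0,-1,-0.3],
    [0,0,0,30,0,-1,-0.3],
    [0,0,0,40,0,-1,-0.3],
    [0,0,0,46,0,-1,-0.3],
    [0,0,0,46,0,-1,-0.3],
    [0,0,0,46,0,-1,-0.45],
    [0,0,0,46,0,-1,-0.45],
    [0,0,0,46,0,-1,-0.45]
  ]
}}

```text
time_s: 27.6
eef_pos: [0.6398, -0.0204, 0.0919]
eef_rot: [0.407, 0.343, 0.629, -0.567]
wrist_force: [-0.2, 0.5, -0.6]
opening: 0.278
```

```bash
python3 look.py 20; python3 -c "
from bar import *
for i in range(1,9): print(rel(*pose(.06+.1*i,39)))"
```

```text
F tool [-0.3243355   0.27162486 -0.41540681] open 0.28022252404164427 27.65
([-0.1007, -0.0006, -0.0006], [0.9, -14.0, 0.9])
([-0.2007, -0.0006, -0.0006], [0.9, -28.3, 3.1])
([-0.3007, -0.0006, -0.0006], [0.9, -42.4, 6.7])
([-0.4007, -0.0005, -0.0007], [0.9, -56.0, 11.7])
([-0.5007, -0.0005, -0.0007], [0.9, -69.0, 18.0])
([-0.6007, -0.0005, -0.0007], [0.9, -81.4, 25.6])
([-0.7007, -0.0004, -0.0007], [0.9, -92.9, 34.3])
([-0.8007, -0.0004, -0.0008], [0.9, -103.5, 44.2])
```

View pics/w20.png

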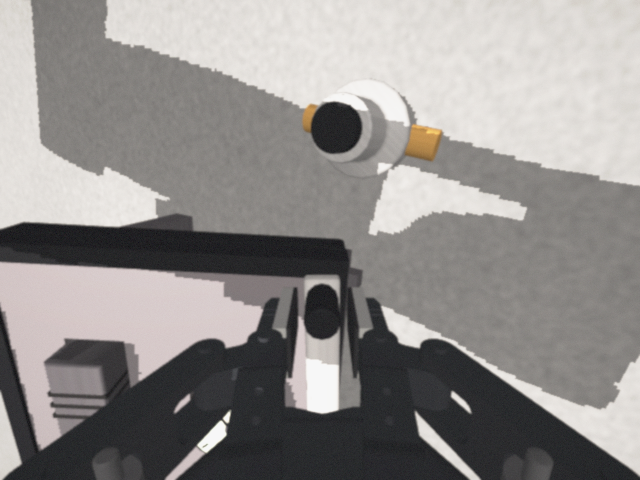

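Knob is between the fingers; swing the first half.

Request:
{"op": "servo_tool", "data": {
  "targets": [
    [-0.1,0,0,1,-14,1,-0.45],
    [-0.2,0,0,1,-28.3,3.1,-0.45],
    [-0.3,0,0,1,-42.4,6.7,-0.45],
    [-0.4,0,0,1,-56,11.7,-0.45],
    [-0.5,0,0,1,-69,18,-0.45],
    [-0.6,0,0,1,-81.4,25.6,-0.45],
    [-0.7,0,0,1,-92.9,34.3,-0.45],
    [-0.8,0,0,1,-103.5,44.2,-0.45]
  ]
}}

```text
time_s: 28.65
eef_pos: [0.5523, -0.0769, 0.1349]
eef_rot: [0.509, 0.157, 0.8, -0.276]
wrist_force: [1.6, -0.2, -0.9]
opening: 0.275
```

```bash
python3 look.py 21; python3 -c "
from bar import *
for i in range(1,9): print(rel(*pose(.86+.1*i,39)))
print(ctrl.get_obs()['q'])"
```

```text
F tool [ 0.08213378 -1.74166073  1.58234671] open 0.2690622891376007 28.7
([-0.0946, 0.0005, -0.0007], [0.3, -12.7, 0.5])
([-0.1946, 0.0006, -0.0007], [0.3, -27.1, 2.6])
([-0.2946, 0.0006, -0.0007], [0.3, -41.1, 6.1])
([-0.3946, 0.0006, -0.0007], [0.3, -54.8, 11.0])
([-0.4946, 0.0007, -0.0006], [0.3, -67.9, 17.2])
([-0.5946, 0.0007, -0.0006], [0.3, -80.3, 24.7])
([-0.6946, 0.0007, -0.0006], [0.3, -91.8, 33.4])
([-0.7946, 0.0008, -0.0005], [0.3, -102.5, 43.2])
[-0.27016789  0.55888973  1.37379186 -0.14529372  1.63481757 -1.18311609]
```

View pics/w21.png

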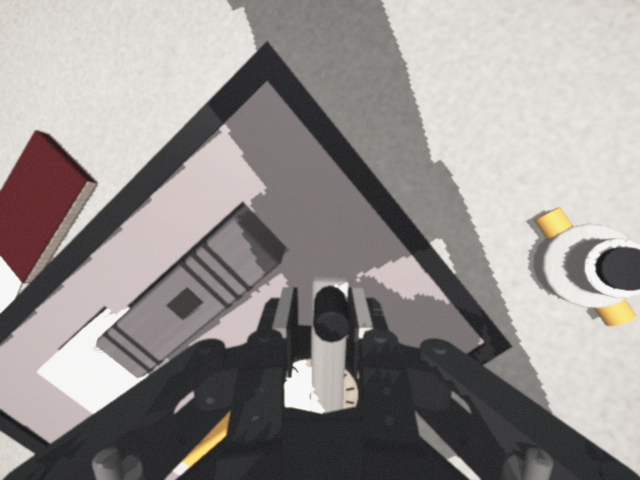

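Request:
{"op": "servo_tool", "data": {
  "targets": [
    [-0.095,0,0,0.3,-12.7,0.5,-0.45],
    [-0.195,0,0,0.3,-27.1,2.6,-0.45],
    [-0.295,0,0,0.3,-41.1,6.1,-0.45],
    [-0.395,0,0,0.3,-54.8,11,-0.45],
    [-0.495,0,0,0.3,-67.9,17.2,-0.45],
    [-0.595,0,0,0.3,-80.3,24.7,-0.45],
    [-0.695,0,0,0.3,-91.8,33.4,-0.45],
    [-0.695,0,0,0.3,-93,34.5,-0.45]
  ]
}}

```text
time_s: 29.7
eef_pos: [0.5277, -0.174, 0.1501]
eef_rot: [0.532, -0.026, 0.846, 0.013]
wrist_force: [-0.5, 0.3, -0.8]
opening: 0.277
```

```bash
python3 look.py 22; python3 -c "
from bar import *
for t in (1.6,1.65,1.7): print(rel(*pose(t,39)))
R,p=toolpose();print(Ri.T@(p-o)*1000)"
```

```text
F tool [0.00038841 0.33703853 0.36909351] open 0.2754365294036063 29.75
([-0.0432, 0.001, -0.0005], [-0.0, -4.0, -0.1])
([-0.0932, 0.001, -0.0005], [-0.0, -11.2, 0.4])
([-0.1432, 0.0011, -0.0005], [-0.0, -18.4, 1.3])
[-38.82256526  -0.25830389  38.99468817]
```

View pics/w22.png

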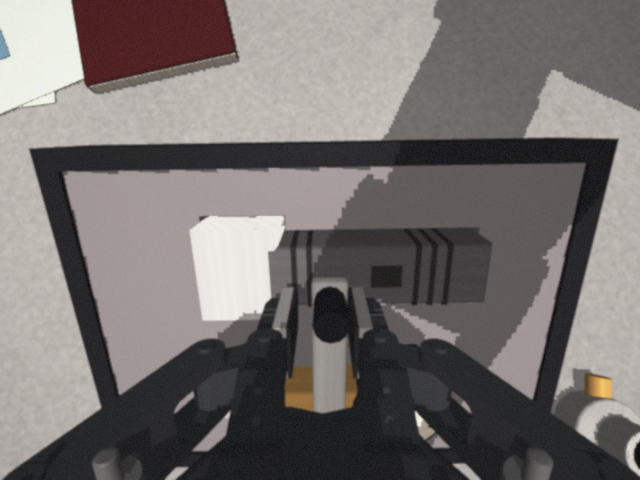

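Request:
{"op": "servo_tool", "data": {
  "targets": [
    [-0.02,0,0,0,-2,0,-0.45],
    [-0.04,0,0,0,-4,0,-0.45],
    [-0.05,0,0,0,-6,0,-0.45],
    [-0.06,0,0,0,-7,0,-0.45],
    [-0.06,0,0,0,-7,0,-0.45],
    [-0.06,0,0,0,-7,0,-0.45],
    [-0.06,0,0,0,-7,0,-0.45],
    [-0.06,0,0,0,-7,0,-0.45]
  ]
}}

```text
time_s: 30.75
eef_pos: [0.5282, -0.1768, 0.1497]
eef_rot: [0.531, -0.04, 0.846, 0.041]
wrist_force: [2.4, 12.2, 1.3]
opening: 0.273
```

```bash
python3 look.py 23; python3 -c "
from bar import *
R,p=toolpose();print(Ri.T@(p-o)*1000)"
```

```text
F tool [-2.45094812 11.98669169  2.99115987] open 0.2800558351092281 30.8
[-38.36645722  -3.40968574  38.87626788]
```

View pics/w23.png

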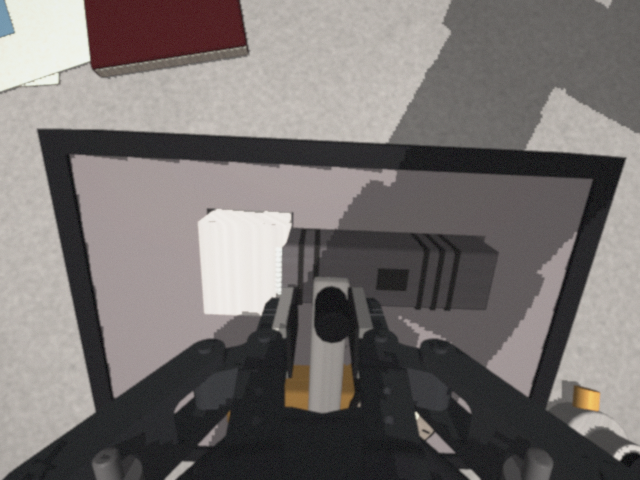

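Request:
{"op": "servo_tool", "data": {
  "targets": [
    [0,0,0,0,3.5,0,-0.4],
    [0,0,0,0,3.5,0,-0.3],
    [0,0,0,0,3.5,0,-0.3],
    [0,0,0,-15,3.5,0,-0.3],
    [0,0,0,-40,3.5,0,-0.3],
    [0,0,0,-80,3.5,0,-0.3],
    [0,0,0,-120,3.5,0,-0.3],
    [0,0,0,-140,3.5,0,-0.3]
  ]
}}

```text
time_s: 31.8
eef_pos: [0.5903, -0.1704, 0.2796]
eef_rot: [0.533, -0.041, 0.844, 0.04]
wrist_force: [-0.0, -1.6, -0.6]
opening: 0.346
```

```bash
python3 look.py 24; python3 -c "
from bar import *
w=wristcam()
for q in ([106,0,34],[-39,0,60],[44,44,22],[-28,-68,22],[-63,86,22],[-29,86,22],[-74,-70,0]): print(q,np.round(proj(w,o+Ri@np.array(q)/1000)[0],1))
t=ctrl.camera('top')['pixels'];cv2.imwrite('pics/t24.png',t)
"
```

```text
F tool [-1.92767217  0.40896577 -1.83569114] open 0.3471022045214943 31.85
[106, 0, 34] [317.2 353.3]
[-39, 0, 60] [324.2 228.1]
[44, 44, 22] [362.8 296.8]
[-28, -68, 22] [252.1 224.5]
[-63, 86, 22] [417.9 195.7]
[-29, 86, 22] [413.  230.7]
[-74, -70, 0] [253.6 172.6]
```

View pics/w24.png

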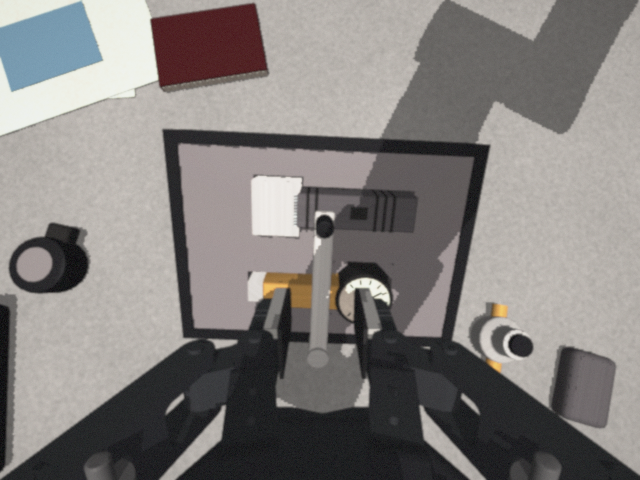

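View pics/t24.png

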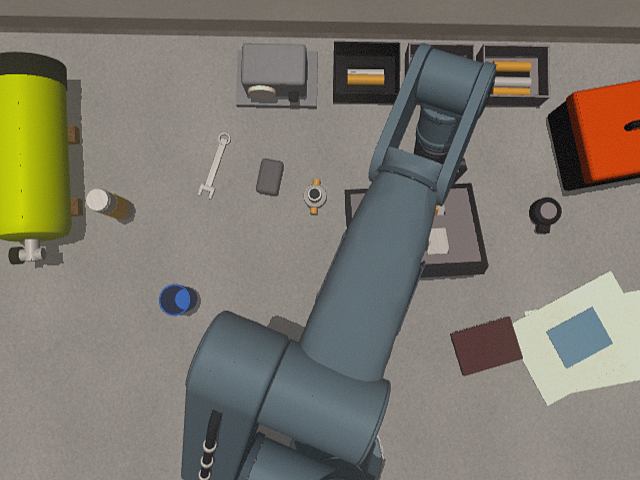

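```bash
python3 -c "
from bench import ctrl
print(abs(ctrl.get_obs()['dq']).max()); print(ctrl.hand_in())"
```

```text
0.06067187497095
the job is handed in; nothing more can be done
None
```

The gauge and torch are both pressed home in their cutouts, the retaining bar is across both at its stop, and the job is handed in. No verdict was reported.

**What I did**
- **Gauge:** it tipped head-down in the grip, so the first push jammed at 33 N with the tail standing high. I let go and pressed the stem down with the shut fingers.
- **Torch:** I pushed it in while gripped, then pressed it down with the shut fingers.
- **Bar:** with the knob loosely between the fingers, I swung the bar until it met its stop at about 12 N. I then backed off and lifted clear at 31.8 s of the 72 s allowed.

**Last checks**

| Check | Measured | Expected |
|---|---|---|
| Gauge stem top above the insert face, pressed at 26 N | 20.1 mm | 20 mm |
| Gauge dial height, light touch | 22.3 mm | 22 mm |
| Torch top above the insert face, pressed at 26 N | 22.1 mm | 22 mm |
| Bar angle, from knob and pivot in the last wrist picture | about 1.57 rad | 1.57 rad |

- **Other things:** by eye, they stand where they did at the start in the last top picture. The gripper was clear of everything.
- **Disagreement:** the wrist views put the gauge dial about 1.5 to 3 mm off its nominal place, some of them more than the cutout's 2 mm clearance. I put this down to clearance plus camera calibration and did not measure it further. It is inside the 5 mm limit.
- **At hand-in:** the arm was still settling slightly, with joint speeds up to 0.06 rad/s.

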